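Rock the battery pack into the airbrush compressor

ROBOT

A 7-joint arm with a two-finger parallel gripper is mounted at the origin on the work surface. World frame = base frame: x ahead of the robot, y to its left, z up, the work surface at z = 0. Lengths are in mm, angles in rad, forces in N, time in s.
With the tool pointing down it reaches from about 400 to 875 mm from the base axis. Payload 4.4 kg.
Tool frame: the origin (TCP) lies midway between the tips of the shut fingers; the grasp point (between the pads) lies 19 mm behind it; z points along the fingers, y is the direction in which the jaws open and shut (so a half turn about z gives the same grasp; the last joint's range is limited). The gripper opens to 85 mm and grips with 20 to 120 N. Pads are 22 mm wide; open, the fingers measure 114 mm over their backs; the gripper's body (76 mm by 85 mm) begins 54 mm behind the grasp point. The pads swing forward as they close: fully open they stand 13 mm farther back than shut.
Start: joints at [1.171, 0.628, 0.038, 1.517, -0.027, 0.996, -0.02], TCP at [212.991, -614.128, 231.313] pointing down, gripper open.
Joint ranges: [-3.06, 3.06], [-0.37, 2.12], [-1.25, 1.32], [0.18, 2.47], [-1.1, 4.24], [0.23, 1.98], [-2.94, 2.94]. Speed limits (rad/s): [2.57, 2.57, 3.14, 3.14, 3.14, 3.14, 3.14].

INTERFACE

Orientations are given as [roll, pitch, yaw] about the fixed x, y, z axes, in that order (R = Rz(yaw) Ry(pitch) Rx(roll)).
In Python, from cell import ctrl, vision gives the robot as it stands.
- The arm moves only by the tool play_rows, never from a script. Its arguments are lists of equal length, an entry for each row: "slide": the shift along the tool's x, y, z in mm, a list of three; "turn": the turn about the tool's z in rad; "fingers": the opening, from 0 (shut) to 1 (fully open). A call has 1 to 5 rows; each row is the pose to reach, as a shift and turn from the pose measured when the call began, along the tool's axes at that moment; what a row does not reach only later rows make up. A row lasts 1/8 s, in which the tool goes at most 62.5 mm and 10.7 degrees, less where a joint would pass 70% of its speed; a pose out of reach is approached as far as the arm can. A call with a gripper value outside its range is refused whole. The fingers move at their own pace and stop on an object; the grip force is fixed at half the most. Time passes only in rows, so rows that repeat a pose let the fingers close. It gives the time, the measured TCP pose, the force and the opening at its end, in the units of the state.
- ctrl.read_state(): the state, without advancing time (a new reading comes with each control period).
- vision.get_image(name): name is "scene" or "top" or "wrist"; returns (picture, depth): 420x560x3 uint8, blue, green, red; 420x560 float32, mm along the optical axis (not along the pixel's ray), 0 where there is no reading.
- vision.camera_params(name): a dict with "fx", "fy", "cx", "cy" (pixels), "position" and "rotation" of the camera in the world. Camera axes: x right, y up, looking along -z (the intrinsics and any distortion apply to the point x, -y, -z); pixel columns grow to the right and rows downward; lengths in mm; the calibration is good to about 2 mm. The wrist camera is an equidistant fisheye: a pixel r from the principal point sees the ray r / f radians off the axis. A picture is of the moment at which its call begins: read the wrist's pose just before it. camera_params takes no time and is no camera call; for the wrist camera it gives the pose at the moment of the call.
- ctrl.finish_job(): hands the job in, once; it reports no verdict.
The state is a dict: "clock": time; "qpos": joint angles; "qd": joint speeds; "tau": joint torques, N m; "eef_pos": TCP position; "tool_rot": TCP orientation; "force": force on the tool from outside, world axes, zero at the start; "torque": the same for the moment, N m; "width": finger opening in mm.
Only numpy, scipy, OpenCV 4.12 (cv2) and the standard library are available. Lean on these libraries where they do the work, as an engineer would, in place of code of your own. Each camera call takes 0.05 s, during which the arm holds its last target.

TASK

Put the black battery pack into the open bay on top of the small airbrush compressor: tilt it so that its toe goes in under the steel lip first, then rock it down and press its heel until it drops flat and the sprung catch snaps over it. Let go of it, and leave the adapter, the paint jars and the thinner bottle where they stand.

Things in the scene. Friction and masses are not known exactly. Their poses are not given: they have to be found in the camera images.
- pack: Loose black battery pack, 0.3 to 0.6 kg, a block 110 mm long (x), 50 wide (y). Main body 56 mm high, x = -41 to +49 mm. Toe: a 10 mm thick full-width tongue along the underside, x = -55 to -41. Heel foot: the same, x = +49 to +55. Origin: centre of the 110 x 50 underside, z up; lies flat on the table at first. Centre of mass x = +3, z = 27. Goes into the bay with x along the bay's x.
- toe (a point): Middle of the toe's lower edge, at x = -55 mm, z = 0 of the pack; axes as the pack. The longer tongue (14 mm; the heel's foot is 6 mm) is the toe.
- heel_top (a point): Middle of the upper edge of the pack's main body at the heel end, at x = +49 mm, z = 56 mm of the pack. Press on the pack's top some 12 mm to -x of it.
- compressor: Fixed portable airbrush compressor, grey, 214 mm (x) by 136 mm (y), deck 50 mm above the table, yawed; origin centre of its underside, z up. The battery bay is sunk in the deck; at the +x end a finned pump cylinder lies across the deck, its top 94 mm above the table.
- bay (a point): Centre of the bay's floor, 30 mm above the table; x from the lip end to the catch end, z up. Bay 112 mm long (x = -56 to +56), 52.6 mm wide: the pack has 1 mm to spare at each end, 1.3 mm at each side. Side walls 20 mm high. At x = -56 an end wall with the lip, at +56 a tower of two cheeks, 42 mm high, 18 mm thick, the catch between them. The seated pack's origin is here.
- lip_edge (a point): Middle of the rigid steel lip's upper free edge, bay x = -48, z = 20 mm. The lip reaches 8 mm over the floor, all across, underside 14 mm above the floor. Lip and tower let the pack in only toe down, tilted about 24 to 33 degrees (28 is good), heel over the tower; with the toe under the lip against the end wall it can be rocked down about its toe.
- catch (a joint): Sprung steel catch in the tower: m, 0 = fully out over the bay, grows to 0.008 as it is pushed back to +x. The spring pushes with about 8 N when out, 12 N at 4 mm. The pack's foot coming down pushes it back, and it then springs out over the foot. The pack's weight does not pass it: press down on the heel with about 10 to 22 N.
- catch_nose (a point): Middle of the lower inner edge of the catch's nose (22 mm wide), at bay x = +52, z = 12 mm when out: it reaches 4 mm into the bay. Its inner face is a ramp that slopes from there up to the end wall, about 25 mm above the floor.
- adapter: Loose black mains adapter brick, 104 x 52 x 34 mm, plain ends with no toe: not the pack, leave it alone. Origin centre of its underside.
- jar_a: Loose paint jar, 42 mm across, 62 mm high; origin centre of its underside. Leave alone.
- jar_b: Loose paint jar, 42 mm across, 62 mm high; origin centre of its underside. Leave alone.
- jar_c: Loose paint jar, 42 mm across, 62 mm high; origin centre of its underside. Leave alone.
- thinner: Loose thinner bottle, 48 mm across, 95 mm high; origin centre of its underside. Leave alone.
Not all that is in view belongs to the job. Leave any red look-alike of the pack alone.

How it is judged (in metres and radians):
On the way:
1. the pack, tilted by more than 16 degrees, has its toe down in the bay and under the lip (x of toe in the frame of bay between -0.058 and -0.046 m and z of toe in the frame of bay below 0.01 m and y of toe in the frame of bay between -0.006 and 0.006 m and angle between pack's own z axis and vertical above 0.28 rad), for 0.1 s.
At the end, for the whole second after the job is handed in: The pack lies flat on the bay's floor, toe under the lip: its origin within 3 mm of the bay's centre along and across it and 2.5 mm in height, tilted by less than 1.4 degrees, the catch sprung out over its foot (joint below 1.5 mm), released and at rest (x of pack in the frame of bay between -0.003 and 0.003 m and y of pack in the frame of bay between -0.003 and 0.003 m and z of pack in the frame of bay between -0.0025 and 0.0025 m and angle between pack's own z axis and vertical below 0.025 rad and angle between the x axis of pack and the x axis of bay, either way round below 0.06 rad and x of toe in the frame of bay below -0.05 m and value of joint catch below 0.0015 m and linear speed of pack below 0.01 m/s); the robot touches nothing.
It fails at once if the adapter, a paint jar or the thinner bottle is moved by more than 40 mm (distance of any of adapter, jar_a, jar_b, jar_c, thinner from where it was at the start of the episode above 0.04 m).
It also fails if it takes over 51 s, if anything falls off the work surface, if the arm or the gripper's body presses on something with over 40 N, if the wrist force passes 120 N, or if a joint passes its speed limit or range.

## Working session

There is one attempt and no reset: what is moved stays moved. The work goes in short steps, Python scripts to look and compute and a tool call to move; the robot and the scene stay as the last step left them, time stands still between calls to the robot, and variables do not carry over. Pictures are saved under pics/ and viewed, and the job is handed in when it is done.

Besides the shell and the picture viewer there is one more tool, called as name(argument=value, ...), one argument or row to a line, values as JSON. play_rows: Moves the arm, as the interface text tells. Its arguments: {"type":"object","properties":{"slide":{"type":"array"},"turn":{"type":"array"},"fingers":{"type":"array"}},"required":["slide","turn","fingers"]}

```bash
ls; mkdir -p pics; python3 - <<'E'
from cell import ctrl, vision
import cv2
s=ctrl.read_state();print(s)
for n in ("scene","top","wrist"):
    im,d=vision.get_image(n);cv2.imwrite(f"pics/{n}0.png",im)
    import numpy as np;np.save(f"pics/{n}0.npy",d)
    print(n,vision.camera_params(n))
E
```

```text
pics
{'clock': 0.0, 'qpos': array([ 1.17120152,  0.62932587,  0.03845392,  1.51835714, -0.02697808,
        0.99629855, -0.01999438]), 'qd': array([-0.00105231,  0.00023633, -0.00125366,  0.00142023,  0.00070494,
        0.00077594,  0.00145947]), 'tau': array([-4.46612275e-04, -5.63393354e+01,  1.22621387e+00, -1.93445224e+01,
        1.10782121e-02,  1.05493769e-02, -1.04824352e-05]), 'eef_pos': array([ 212.77285403, -613.53568505,  230.40591473]), 'tool_rot': array([-3.13972269e+00,  4.88402960e-05,  3.33802974e-01]), 'force': array([0.0668393 , 0.78772134, 0.40002645]), 'torque': array([-0.00306994, -0.09118516,  0.0070642 ]), 'width': 85.17514396164948}
scene {'fx': 480.6647382267137, 'fy': 480.6647382267137, 'cx': 272.8934130079406, 'cy': 206.88441024200617, 'position': array([1490.16164602,  256.08363316,  783.50370005]), 'rotation': array([0.94559571, 0.00582117, 1.71641646])}
top {'fx': 467.98423553553795, 'fy': 467.98423553553795, 'cx': 288.63043193272927, 'cy': 208.6133047786961, 'position': array([ 362.70681168,   98.46964404, 1052.80972584]), 'rotation': array([ 0.1600993 ,  0.01508686, -1.56172763])}
wrist {'fx': 325.19226210127806, 'fy': 325.19226210127806, 'cx': 278.4828201228778, 'cy': 209.53667971528463, 'position': array([ 284.32053419, -589.12815076,  374.07744469]), 'rotation': array([-0.3059807 ,  0.00179055, -1.23754179])}
```

View pics/scene0.png

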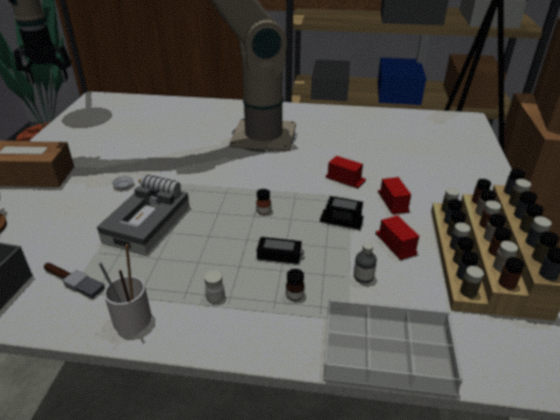

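View pics/top0.png

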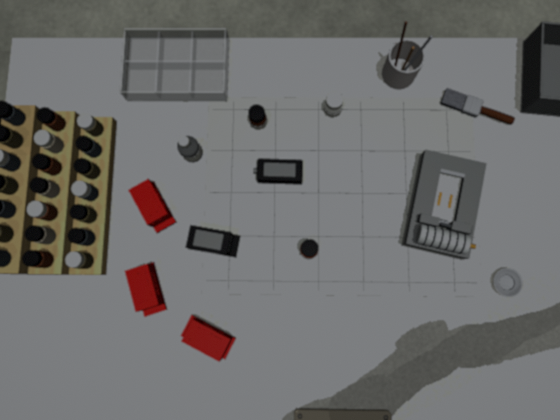

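View pics/wrist0.png

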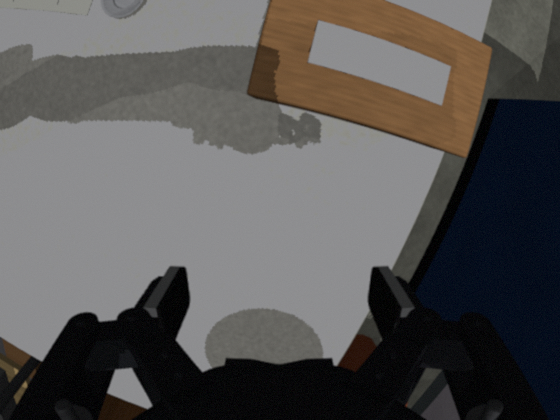

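The scene has two black blocks, in the top view at (280,171) and (213,241), and the compressor is at (445,205). I'll enlarge them to tell which is which.

```bash
cat > h.py <<'E'
import numpy as np,cv2
from scipy.spatial.transform import Rotation as R
from cell import ctrl,vision
def rot(c): return R.from_euler('xyz',c['rotation']).as_matrix()
def back(c,u,v,z=None,d=None):
    """pixel -> world: on plane z (mm) or at depth d"""
    ray=np.array([(u-c['cx'])/c['fx'],-(v-c['cy'])/c['fy'],-1.0]); w=rot(c)@ray
    p=np.array(c['position']); k=(z-p[2])/w[2] if z is not None else d
    return p+k*w
def proj(c,P):
    q=(np.atleast_2d(P)-c['position'])@rot(c); return np.c_[c['cx']+c['fx']*q[:,0]/-q[:,2], c['cy']-c['fy']*q[:,1]/-q[:,2]]
def cloud(c,d):
    v,u=np.mgrid[:d.shape[0],:d.shape[1]]
    q=np.stack([(u-c['cx'])/c['fx']*d,-(v-c['cy'])/c['fy']*d,-d],-1)
    return q@rot(c).T+c['position']
E
python3 - <<'E'
import cv2
a=cv2.imread('pics/top0.png')
def f(x): return cv2.convertScaleAbs(x,alpha=1.8,beta=20)
cv2.imwrite('pics/c1.png',f(cv2.resize(a[150:270,180:320],None,fx=5.5,fy=5,interpolation=cv2.INTER_CUBIC)))
cv2.imwrite('pics/c2.png',f(cv2.resize(a[140:265,390:500],None,fx=5,fy=4.8,interpolation=cv2.INTER_CUBIC)))
b=cv2.imread('pics/scene0.png')
cv2.imwrite('pics/c3.png',f(cv2.resize(b[180:280,250:400],None,fx=5,fy=5,interpolation=cv2.INTER_CUBIC)))
E
```

```text
(no output)
```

View pics/c1.png

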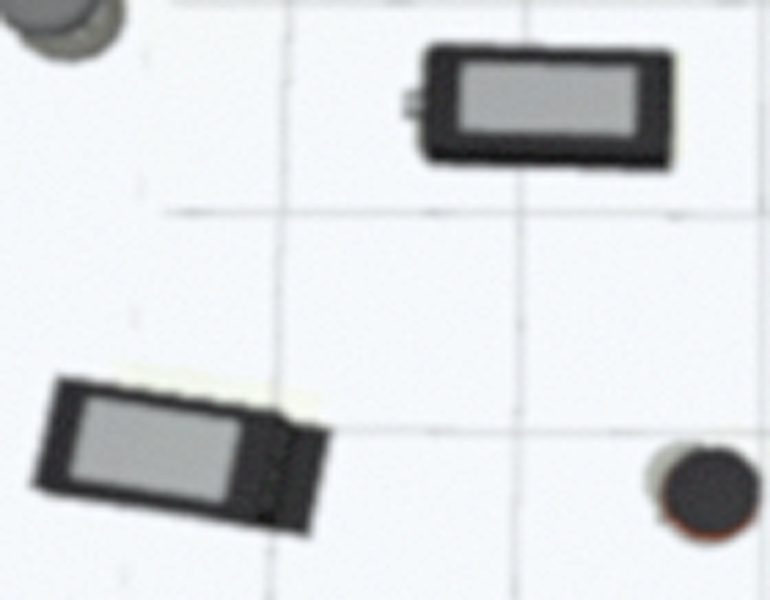

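View pics/c2.png

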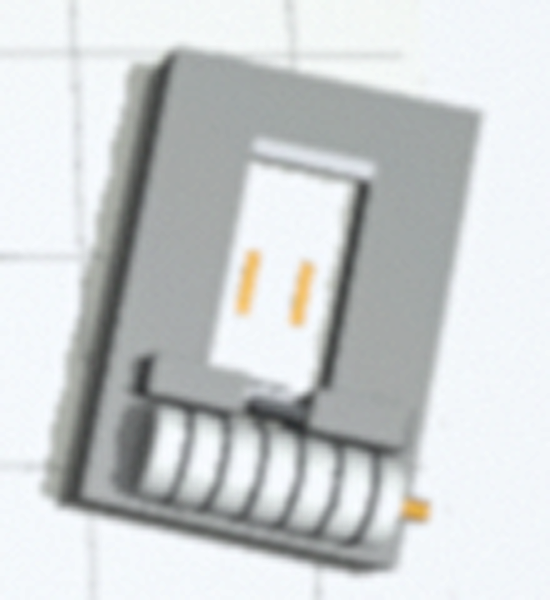

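View pics/c3.png

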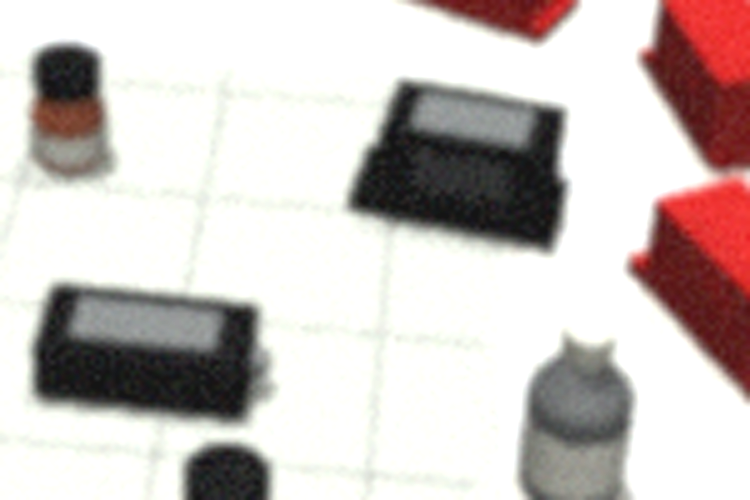

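```bash
python3 - <<'E'
from h import *
for n in("top","scene"):
    c=vision.camera_params(n); d=np.load(f'pics/{n}0.npy'); P=cloud(c,d)
    np.save(f'pics/{n}P.npy',P)
    t=P[100:280,200:480].reshape(-1,3); print(n,np.percentile(t[:,2],[5,25,50]),(d==0).mean())
c=vision.camera_params('top');P=np.load('pics/topP.npy')
# rough top-edge corners of pack: pixel from crop c1 (5.5,5) offset (180,150)
def px(u,v):return 180+u/5.5,150+v/5
for name,u,v,z in[("TL",62,378,56),("BL",33,488,56),("toeTR",330,430,10),("toeBR",308,535,10),("bodyTR",278,408,56),("bodyBR",262,524,56)]:
    print(name,back(c,*px(u,v),z=z).round(1))
q=P[222:265,180:245].reshape(-1,3)
for a,b in[(45,70),(4,20)]:
    m=q[(q[:,2]>a)&(q[:,2]<b)]; print(a,b,len(m),np.median(m[:,2]),m[:,:2].min(0),m[:,:2].max(0),cv2.minAreaRect(m[:,:2].astype(np.float32)))
def px2(u,v):return 390+u/5,140+v/4.8
for name,u,v,z in[("deckTL",182,48,50),("deckTR",482,115,50),("deckBL",85,498,50),("lipL",252,157,50),("lipR",372,178,50),("lipTL",256,140,50),("lipTR",378,160,50),("bayTR",368,182,50),("bayR_b",330,392,50),("cheekTL",150,357,72),("cheekTR",412,415,72)]:
    print(name,back(c,*px2(u,v),z=z).round(1))
E
```

```text
top [-1.44219408  0.57878388  2.1755389 ] 0.00405187074829932
scene [0.33183348 2.63375745 4.20951506] 0.00413265306122449
TL [485.1 324.2  56. ]
BL [437.7 333.5  56. ]
toeTR [468.1 224.1  10. ]
toeBR [421.2 231.8  10. ]
bodyTR [472.8 239.1  56. ]
bodyBR [423.1 243.9  56. ]
45 70 1004 56.7593684000928 [424.6718368  239.10040204] [486.55157785 335.55130666] ((455.6225280761719, 287.3351745605469), (90.34494018554688, 50.6358757019043), 80.55347442626953)
4 20 273 8.55965897780311 [404.96069634 214.87329203] [500.29457291 359.60137481] ((452.7252502441406, 287.31072998046875), (94.6032485961914, 144.5120086669922), 0.5132429003715515)
deckTL [ 657.5 -187.6   50. ]
deckTR [ 626.5 -317.3   50. ]
deckBL [ 450.1 -138.6   50. ]
lipL [ 606.3 -216.2   50. ]
lipR [ 596.7 -267.9   50. ]
lipTL [ 614.2 -218.3   50. ]
lipTR [ 605.2 -270.9   50. ]
bayTR [ 594.9 -266.    50. ]
bayR_b [ 498.5 -245.    50. ]
cheekTL [ 510.5 -162.6   72. ]
cheekTR [ 485.6 -271.2   72. ]
```

```bash
cat >> h.py <<'E'
def T(x,y,z,yawdeg=None):
    s=ctrl.read_state(); M=R.from_euler('xyz',s['tool_rot']).as_matrix()
    dl=M.T@(np.array([x,y,z])-s['eef_pos'])
    yaw=np.degrees(np.arctan2(M[1,0],M[0,0]))
    out=dict(slide=dl.round(1),t=round(s['clock'],2),pos=s['eef_pos'].round(1),yaw=round(yaw,2),tilt=np.degrees(np.arccos(-M[2,2])).round(2),F=s['force'].round(1),w=round(s['width'],1),q=s['qpos'].round(2))
    if yawdeg is not None: out['turn']=round(-np.radians((yawdeg-yaw+180)%360-180),4)   # tool z down
    for k,v in out.items(): print(k,v)
E
python3 - <<'E'
from h import *
T(500,-270,270,40)
P=np.load('pics/topP.npy')
q=P[140:265,395:495].reshape(-1,3)
m=q[(q[:,2]>44)&(q[:,2]<58)]; print(len(m),cv2.minAreaRect(m[:,:2].astype(np.float32)))
m=q[(q[:,2]>25)&(q[:,2]<38)]; print(len(m),cv2.minAreaRect(m[:,:2].astype(np.float32)),np.median(m,0))
E
```

```text
slide [ 383.9 -230.7  -39.1]
t 0.15
pos [ 212.8 -613.7  230.6]
yaw 19.13
tilt 0.08
F [ 0.   0.3 -0.7]
w 85.5
q [ 1.17  0.63  0.04  1.52 -0.03  1.   -0.02]
turn -0.3643
3610 ((540.3953247070312, -226.01116943359375), (138.2233428955078, 215.02622985839844), 76.9627914428711)
1190 ((540.7972412109375, -222.7476806640625), (131.81216430664062, 215.10289001464844), 77.25518035888672) [ 553.68187256 -230.18109388   31.07246208]
```

play_rows(
  slide=[
    [384,-231,-39],
    [384,-231,-39],
    [384,-231,-39],
    [384,-231,-39],
    [384,-231,-39],
  ],
  turn=[-0.36,-0.36,-0.36,-0.36,-0.36],
  fingers=[1,1,1,1,1],
)

```text
clock: 0.78
eef_pos: [413.3, -373.3, 258.2]
tool_rot: [-3.14, -0.001, 0.694]
force: [0.6, -0.8, -0.3]
width: 85.1
```

```bash
python3 -c "
from h import *
T(500,-270,270,40)"
```

```text
slide [132.7 -24.  -11.7]
t 0.78
pos [ 413.3 -373.3  258.2]
yaw 39.74
tilt 0.08
F [ 0.6 -0.8 -0.3]
w 85.1
q [ 0.74  0.46 -0.08  1.75  0.04  0.93 -0.23]
turn -0.0045
```

play_rows(
  slide=[
    [133,-24,-12],
    [133,-24,-12],
    [133,-24,-12],
    [133,-24,-12],
  ],
  turn=[0,0,0,0],
  fingers=[1,1,1,1],
)

```text
clock: 1.27
eef_pos: [500.4, -269.2, 270.1]
tool_rot: [-3.14, -0.0, 0.696]
force: [-0.7, -1.2, 0.3]
width: 85.6
```

```bash
cat >> h.py <<'E'
def wback(c,u,v,z):
    x=(u-c['cx'])/c['fx'];y=(v-c['cy'])/c['fy'];th=np.hypot(x,y);k=np.tan(th)/th if th>1e-9 else 1
    w=rot(c)@np.array([x*k,-y*k,-1.0]);p=np.array(c['position']);return p+(z-p[2])/w[2]*w
def wproj(c,P):
    q=(np.atleast_2d(P)-c['position'])@rot(c); r=np.hypot(q[:,0],q[:,1]);th=np.arctan2(r,-q[:,2])
    k=th/np.maximum(r,1e-9); return np.c_[c['cx']+c['fx']*k*q[:,0],c['cy']-c['fy']*k*q[:,1]]
def wshot(name):
    import json
    c=vision.camera_params('wrist'); im,d=vision.get_image('wrist'); im=cv2.convertScaleAbs(im,alpha=1.8,beta=20)
    cv2.imwrite(f'pics/{name}.png',im); np.save(f'pics/{name}.npy',d); json.dump({k:np.array(v).tolist() for k,v in c.items()},open(f'pics/{name}.json','w')); return c,im,d
E
python3 -c "
from h import *
c,im,d=wshot('w1')
cv2.imwrite('pics/w1big.png',cv2.resize(im[0:300,140:540],None,fx=2,fy=2,interpolation=cv2.INTER_CUBIC))
T(500,-270,270,40)"
```

```text
slide [ 1.1 -0.1 -0. ]
t 1.32
pos [ 499.3 -270.8  270. ]
yaw 39.69
tilt 0.11
F [-0.7  0.4  0.8]
w 85.7
q [ 0.51  0.47 -0.09  1.7   0.05  0.98 -0.48]
turn -0.0054
```

View pics/w1big.png

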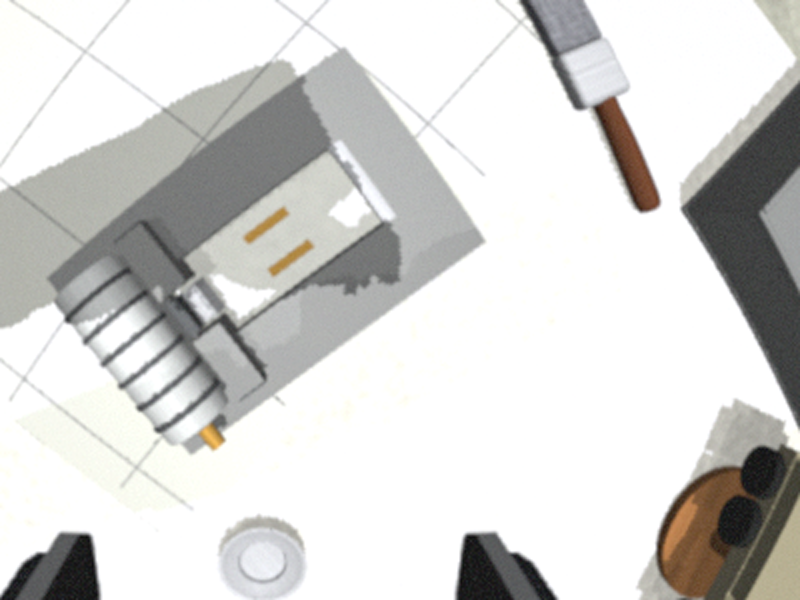

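```bash
python3 -c "
import cv2
a=cv2.imread('pics/w1.png')
cv2.imwrite('pics/w1c.png',cv2.resize(a[60:190,210:350],None,fx=5.7,fy=4.6,interpolation=cv2.INTER_CUBIC))"
```

```text
(no output)
```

View pics/w1c.png

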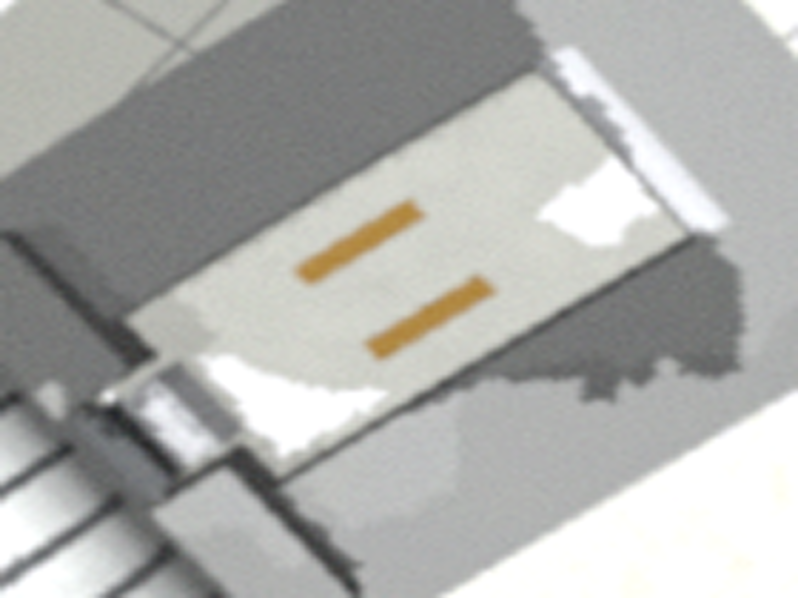

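```bash
cat > m.py <<'E'
from h import *
import json
c=json.load(open('pics/w1.json'));print(c['position'])
def p(u,v,z):return wback(c,210+u/5.7,60+v/4.6,z)
L1,L2=p(540,68,50),p(690,233,50);O1,O2=p(570,47,50),p(728,225,50)
W1,W2=p(128,318,50),p(275,485,50)
for n,a in dict(L1=L1,L2=L2,O1=O1,O2=O2,W1=W1,W2=W2,W1f=p(128,318,30),W2f=p(275,485,30),padA=p(360,242,30),padB=p(430,318,30)).items():print(n,a.round(1))
print(np.linalg.norm(L1-L2),np.linalg.norm(O1-O2),np.linalg.norm(W1-W2))
for a,b in((L1,W1),(L2,W2)): d=b-a;print('yaw',np.degrees(np.arctan2(d[1],d[0])),np.linalg.norm(d))
d=L2-L1;print('yaw lip',np.degrees(np.arctan2(d[1],d[0]))-90+360)
dd=np.load('pics/w1.npy');print(dd[130,280],dd[50:190:20,210:340:20])
yaw=np.radians(167.0);ex=np.array([np.cos(yaw),np.sin(yaw),0])
print('bay',(L1+L2)/2+48*ex,(O1+O2)/2+56*ex)
E
python3 m.py
```

```text
[558.2596337271833, -220.41509986137183, 413.57198920842626]
L1 [ 606.9 -216.4   50. ]
L2 [ 595.5 -264.5   50. ]
O1 [ 614.7 -217.5   50. ]
O2 [ 602.  -268.9   50. ]
W1 [ 509.  -193.8   50. ]
W2 [ 495.2 -242.3   50. ]
W1f [ 506.3 -192.3   30. ]
W2f [ 491.8 -243.5   30. ]
padA [ 551.6 -217.1   30. ]
padB [ 545.8 -240.6   30. ]
49.45332383573119 52.976583630015256 50.48258935853774
yaw 166.96248902392236 100.48524164358066
yaw 167.50290492051903 102.66714526119388
yaw lip 166.58780129480468
371.22443 [[369.4924  369.15396 368.9951  369.48636 326.0947  325.34192 324.74915]
 [377.40027 377.48337 331.8067  332.9504  331.43002 332.54965 331.852  ]
 [384.8235  339.03864 338.1414  338.53122 356.88092 357.24536 338.9212 ]
 [331.3733  346.0695  345.08752 364.92413 364.6152  364.4051  364.66864]
 [331.015   359.55292 371.84302 371.81842 371.64682 352.18973 351.7347 ]
 [329.35367 341.19672 380.46094 379.68    358.50452 359.1814  358.05353]
 [325.12302 339.99316 343.53052 365.22763 365.08478 365.80106 416.4833 ]]
bay [ 554.42729238 -229.687248     50.        ] [ 553.78894495 -230.57163875   50.        ]
```

```bash
python3 -c "
from h import *
T(445,224,230,80.6)"
```

```text
slide [ 274.3 -415.3   40.4]
t 1.32
pos [ 499.3 -270.8  270. ]
yaw 39.69
tilt 0.11
F [-0.7  0.4  0.8]
w 85.7
q [ 0.51  0.47 -0.09  1.7   0.05  0.98 -0.48]
turn -0.714
```

play_rows(
  slide=[
    [274,-415,40],
    [274,-415,40],
    [274,-415,40],
    [274,-415,40],
    [274,-415,40],
  ],
  turn=[-0.71,-0.71,-0.71,-0.71,-0.71],
  fingers=[1,1,1,1,1],
)

```text
clock: 1.95
eef_pos: [465.1, 38.6, 245.1]
tool_rot: [-3.14, 0.001, 1.399]
force: [0.8, 0.6, -0.4]
width: 85.3
```

```bash
python3 -c "
from h import *
T(445,224,230,80.6)"
```

```text
slide [179.2 -51.5  15.1]
t 1.95
pos [465.1  38.6 245.1]
yaw 80.15
tilt 0.1
F [ 0.8  0.6 -0.4]
w 85.3
q [ 0.11  0.37 -0.34  1.98  0.16  0.82 -0.49]
turn -0.0079
```

play_rows(
  slide=[
    [179,-51,15],
    [179,-51,15],
    [179,-51,15],
    [179,-51,15],
  ],
  turn=[0,0,0,0],
  fingers=[1,1,1,1],
)

```text
clock: 2.45
eef_pos: [444.7, 227.1, 229.8]
tool_rot: [-3.139, -0.001, 1.404]
force: [-0.2, -0.5, -0.2]
width: 85.6
```

```bash
python3 -c "
from h import *
c,im,d=wshot('w2')
cv2.imwrite('pics/w2big.png',cv2.resize(im[0:300,80:480],None,fx=2,fy=2,interpolation=cv2.INTER_CUBIC))
T(460.9,318.9,80,80.6)"
```

```text
slide [ 96.7  -0.6 149.5]
t 2.5
pos [445.4 223.7 229.7]
yaw 80.23
tilt 0.14
F [ 0.1 -1.8  0.7]
w 85.0
q [-0.27  0.43 -0.35  1.92  0.2   0.82 -0.9 ]
turn -0.0064
```

View pics/w2big.png

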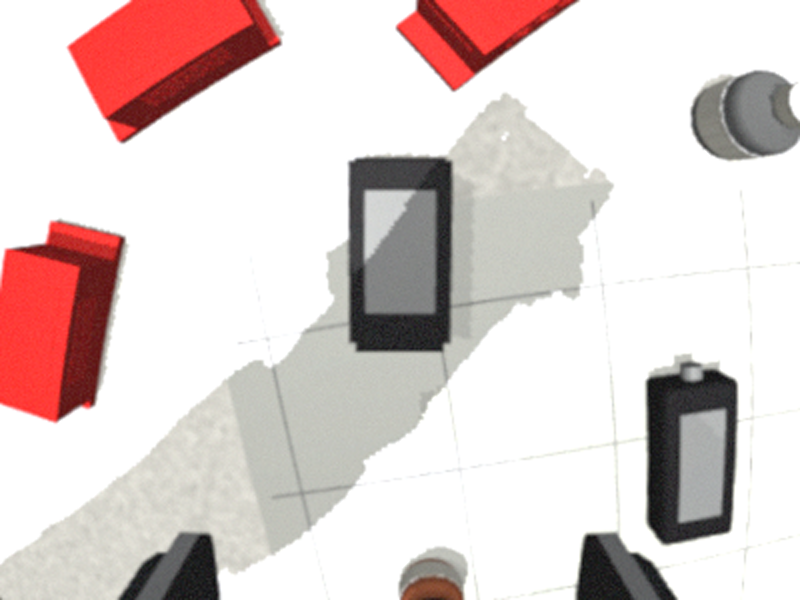

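```bash
python3 - <<'E'
from h import *
import json
c=json.load(open('pics/w2.json'));print(np.round(c['position'],1))
def p(u,v,z):return wback(c,80+u/2,v/2,z)
A,B,C,D=p(350,161,56),p(451,161,56),p(350,341,56),p(449,344,56);E1,E2=p(357,351,10),p(443,351,10)
for a in(A,B,C,D,E1,E2):print(a.round(1))
for a,b in((C,A),(D,B)):
    d=b-a;print(np.degrees(np.arctan2(d[1],d[0])),np.linalg.norm(d))
print((A+B+C+D)/4)
d=np.load('pics/w2.npy');v,u=np.mgrid[:420,:560]
x=(u-c['cx'])/c['fx'];y=(v-c['cy'])/c['fy'];th=np.hypot(x,y);k=np.tan(th)/np.maximum(th,1e-9)
q=np.stack([x*k*d,-y*k*d,-d],-1)@rot(c).T+np.array(c['position'])
m=q[70:180,250:310].reshape(-1,3);m=m[(m[:,2]>45)&(m[:,2]<70)];print(len(m),np.median(m[:,2]),cv2.minAreaRect(m[:,:2].astype(np.float32)))
E
```

```text
[456.2 302.5 373.4]
[438.4 335.5  56. ]
[486.1 327.5  56. ]
[422.8 248.1  56. ]
[471.1 238.5  56. ]
[420.9 233.8  10. ]
[469.2 225.7  10. ]
79.8935944720509 88.75656739854594
80.44054556562868 90.30301953664441
[454.58804613 287.38908168  56.        ]
4692 57.048837403812996 ((454.38824462890625, 288.10302734375), (89.0009536743164, 50.45961380004883), 80.24064636230469)
```

```bash
python3 -c "
from h import *
T(460.1,319.2,90,80.4)
T(460.1,319.2,20,80.4)" | grep -E "slide|turn"
```

```text
slide [ 96.8  -1.5 139.5]
turn -0.0029
slide [ 96.9  -1.3 209.5]
turn -0.0029
```

play_rows(
  slide=[
    [97,-1.4,120],
    [97,-1.4,120],
    [97,-1.4,209],
    [97,-1.4,209],
    [97,-1.4,209],
  ],
  turn=[-0.003,-0.003,-0.003,-0.003,-0.003],
  fingers=[1,1,1,1,1],
)

```text
clock: 3.12
eef_pos: [458.9, 314.4, 17.0]
tool_rot: [-3.135, 0.009, 1.4]
force: [0.6, 0.0, -0.2]
width: 85.5
```

```bash
python3 -c "
from h import *
T(460.1,319.2,20,80.4)"
```

```text
slide [ 4.9  0.4 -3. ]
t 3.12
pos [458.9 314.4  17. ]
yaw 80.23
tilt 0.66
F [ 0.6  0.  -0.2]
w 85.5
q [-0.52  0.83 -0.21  1.91  0.36  0.45 -1.16]
turn -0.0029
```

play_rows(
  slide=[
    [5,0.4,-3],
    [5,0.4,-3],
    [5,0.4,-3],
    [5,0.4,-3],
    [5,0.4,-3],
  ],
  turn=[0,0,0,0,0],
  fingers=[1,0,0,0,0],
)

```text
clock: 3.75
eef_pos: [461.3, 319.6, 22.1]
tool_rot: [-3.137, 0.008, 1.4]
force: [-0.4, -1.9, 8.9]
width: 49.0
```

play_rows(
  slide=[
    [0,0,-20],
    [0,0,-40],
    [0,0,-60],
    [0,0,-80],
    [0,0,-80],
  ],
  turn=[0,0,0,0,0],
  fingers=[0,0,0,0,0],
)

```text
clock: 4.38
eef_pos: [462.7, 320.7, 103.8]
tool_rot: [-3.14, 0.005, 1.4]
force: [-0.2, -0.1, -3.7]
width: 49.5
```

```bash
python3 -c "
from h import *
s=ctrl.read_state();print(s['eef_pos'],s['force'],s['torque'],s['width'])
im,d=vision.get_image('scene');cv2.imwrite('pics/s3.png',cv2.convertScaleAbs(cv2.resize(im[110:250,290:430],None,fx=4,fy=4,interpolation=cv2.INTER_CUBIC),alpha=1.8,beta=20))
c,im,d=wshot('w3')"
```

```text
[462.65316412 320.67013339 103.82836912] [-0.24267462 -0.14727485 -3.65460447] [ 0.10556888 -0.03741657  0.01671548] 49.4707232273005
```

View pics/s3.png

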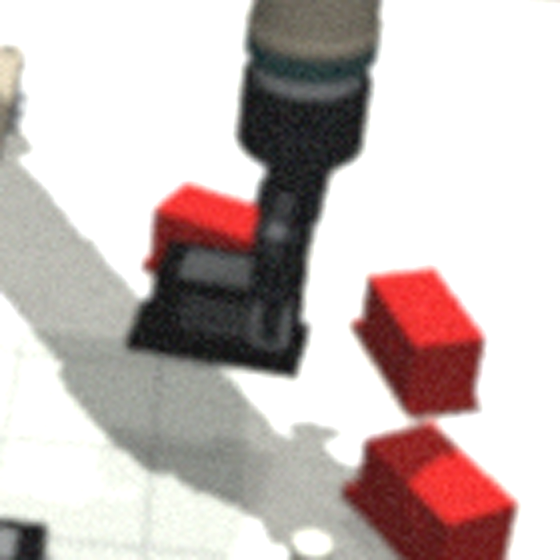

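View pics/w3.png

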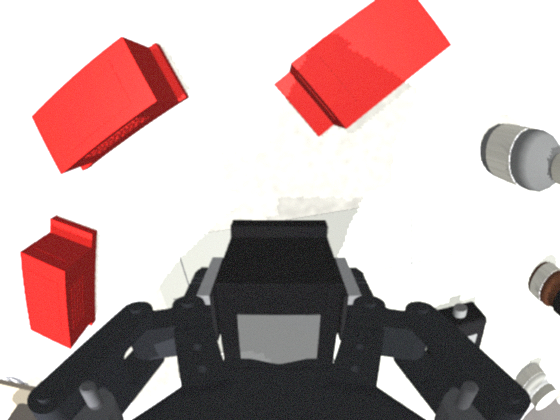

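play_rows(
  slide=[
    [0,0,50],
    [0,0,74],
    [0,0,80],
    [0,0,82],
    [0,0,82],
  ],
  turn=[0,0,0,0,0],
  fingers=[0,0,0,0,0.9],
)

```text
clock: 5.1
eef_pos: [460.9, 319.1, 20.6]
tool_rot: [-3.138, 0.008, 1.4]
force: [0.6, 0.6, -0.0]
width: 65.8
```

play_rows(
  slide=[
    [0,0,0],
    [-26,0,0],
    [-26,0,0],
    [-26,0,0],
    [-26,0,0],
  ],
  turn=[0,0,0,0,0],
  fingers=[0.9,0.9,0.9,0.9,0],
)

```text
clock: 5.72
eef_pos: [456.7, 294.8, 20.8]
tool_rot: [-3.138, 0.007, 1.401]
force: [-0.2, 0.6, 0.3]
width: 60.4
```

```bash
python3 -c "
from h import *
T(460,300,20,80.4)
c,im,d=wshot('w4')"
```

```text
slide [5.7 2.4 0.8]
t 5.72
pos [456.7 294.8  20.8]
yaw 80.27
tilt 0.43
F [-0.2  0.6  0.3]
w 60.4
q [-0.49  0.81 -0.21  1.95  0.38  0.43 -1.15]
turn -0.0023
```

View pics/w4.png

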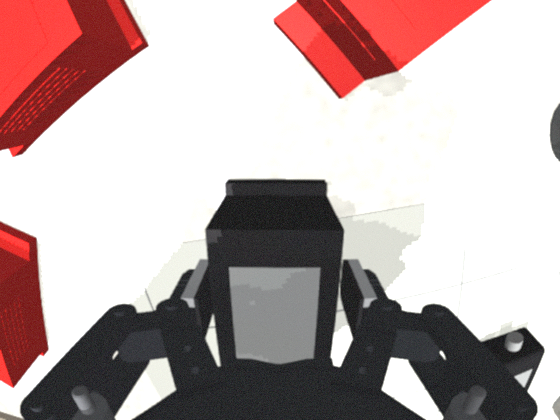

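```bash
python3 - <<'E'
from h import *
import json
c=json.load(open('pics/w4.json'));s=ctrl.read_state()
ax=np.array([np.cos(np.radians(80.3)),np.sin(np.radians(80.3))])
for u,v,z,px in((227,181,10,55),(325,181,10,55),(208,231,56,49),(343,231,56,49)):
    w=wback(c,u,v,z);print(w.round(1),'tcp pack x=',px-(w[:2]-s['eef_pos'][:2])@ax)
E
```

```text
[437.6 340.9  10. ] tcp pack x= 12.492485372270345
[484.7 332.8  10. ] tcp pack x= 12.53498425163911
[436.  333.1  56. ] tcp pack x= 14.454058698829328
[484.1 324.9  56. ] tcp pack x= 14.428442774882477
```

play_rows(
  slide=[
    [0,0,0],
    [0,0,0],
    [0,0,0],
  ],
  turn=[0,0,0],
  fingers=[0,0,0],
)

```text
clock: 6.15
eef_pos: [456.2, 294.7, 21.0]
tool_rot: [-3.138, 0.007, 1.401]
force: [-3.1, -0.9, 4.8]
width: 49.5
```

play_rows(
  slide=[
    [0,0,-40],
    [0,0,-90],
    [0,0,-130],
    [0,0,-160],
    [0,0,-160],
  ],
  turn=[0,0,0,0,0],
  fingers=[0,0,0,0,0],
)

```text
clock: 6.78
eef_pos: [458.3, 296.8, 182.5]
tool_rot: [-3.141, 0.004, 1.401]
force: [-0.1, -0.7, -4.3]
width: 49.5
```

```bash
python3 -c "
from h import *
T(537,-226,190,167)"
```

```text
slide [-502.   165.9   -5.7]
t 6.78
pos [458.3 296.8 182.5]
yaw 80.27
tilt 0.21
F [-0.1 -0.7 -4.3]
w 49.5
q [-0.4   0.56 -0.34  1.85  0.26  0.77 -1.05]
turn -1.5137
```

play_rows(
  slide=[
    [-40,13,-6],
    [-90,30,-6],
    [-140,46,-6],
    [-190,63,-6],
    [-240,79,-6],
  ],
  turn=[-0.15,-0.3,-0.46,-0.62,-0.77],
  fingers=[0,0,0,0,0],
)

```text
clock: 7.4
eef_pos: [494.8, 45.1, 187.4]
tool_rot: [-3.136, 0.0, 2.176]
force: [1.1, -0.7, -3.9]
width: 49.0
```

```bash
python3 -c "
from h import *
T(537,-226,190,167)"
```

```text
slide [-246.9 -119.6   -2. ]
t 7.4
pos [494.8  45.1 187.4]
yaw 124.69
tilt 0.3
F [ 1.1 -0.7 -3.9]
w 49.0
q [ 0.25  0.53 -0.58  1.97  0.41  0.77  0.03]
turn -0.7384
```

play_rows(
  slide=[
    [-45,-22,-2],
    [-95,-46,-2],
    [-145,-70,-2],
    [-195,-94,-2],
    [-246,-119,-2],
  ],
  turn=[-0.15,-0.3,-0.45,-0.6,-0.738],
  fingers=[0,0,0,0,0],
)

```text
clock: 8.02
eef_pos: [536.1, -226.3, 187.7]
tool_rot: [-3.139, -0.006, 2.919]
force: [0.3, 0.9, -4.8]
width: 49.2
```

play_rows(
  slide=[
    [0,0,0],
  ],
  turn=[0],
  fingers=[0],
)

```text
clock: 8.15
eef_pos: [534.4, -233.0, 184.2]
tool_rot: [-3.138, -0.009, 2.91]
force: [-0.9, 1.5, -4.3]
width: 49.2
```

```bash
python3 -c "
from h import *
T(537,-226,123,167)
c,im,d=wshot('w5')
im,d=vision.get_image('scene');cv2.imwrite('pics/s5.png',cv2.convertScaleAbs(cv2.resize(im[100:280,60:260],None,fx=4,fy=3.3,interpolation=cv2.INTER_CUBIC),alpha=1.8,beta=20))"
```

```text
slide [-1.5  7.6 61.2]
t 8.15
pos [ 534.4 -233.   184.2]
yaw 166.75
tilt 0.59
F [-0.9  1.5 -4.3]
w 49.2
q [ 0.83  0.7  -0.78  1.74  0.59  0.96  1.16]
turn -0.0044
```

View pics/w5.png

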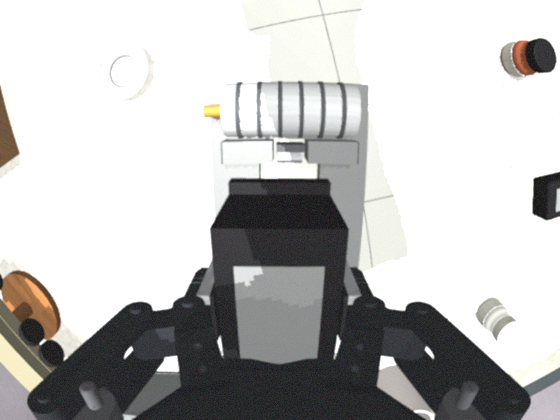

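View pics/s5.png

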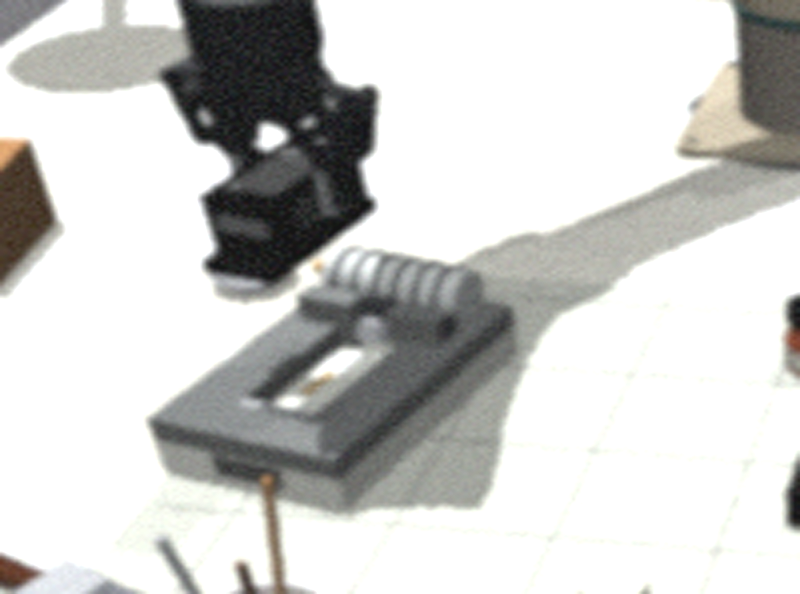

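```bash
cat >> h.py <<'E'
BAY=np.array([554.1,-230.2,30.0]);YAW=np.radians(167.0)
EX=np.array([np.cos(YAW),np.sin(YAW),0]);EY=np.array([-np.sin(YAW),np.cos(YAW),0])
def bay(w): d=np.asarray(w)-BAY; return np.array([d@EX,d@EY,d[2]])
def Tb(x,y,z,yaw=167.0): T(*(BAY+x*EX+y*EY+[0,0,z]),yaw)
E
python3 - <<'E'
from h import *
import json
c=json.load(open('pics/w5.json'));s=ctrl.read_state();t=np.array([534.4,-233,184.2])
print('tcp bay',bay(t).round(1))
for u,v,pz,px in((230,182,10,55),(329,182,10,55),(217,229,56,49),(342,229,56,49)):
    w=wback(c,u,v,t[2]-21+pz);print(bay(w).round(1),'tcp pack x',px-(bay(w)-bay(t))[0],)
for u,v,z in((222,163,72),(359,163,72),(275,163,72),(308,163,72),(261,178,30),(318,178,30)):print(bay(wback(c,u,v,z)).round(1))
Tb(17.5,0,73)
E
```

```text
tcp bay [ 18.6   7.2 154.2]
[ 62.5  31.7 143.2] tcp pack x 11.045549710170626
[ 62.3 -17.  143.2] tcp pack x 11.243287929309417
[ 55.1  30.  189.2] tcp pack x 12.482404234030483
[ 54.9 -15.3 189.2] tcp pack x 12.659084608245607
[56.5 53.5 42. ]
[ 56.4 -57.1  42. ]
[55.9 10.9 42. ]
[ 55.9 -15.4  42. ]
[35.2 24.8  0. ]
[ 35.1 -28.7   0. ]
slide [-3.2  1.1 81.9]
t 8.25
pos [ 534.5 -226.8  184.9]
yaw 167.11
tilt 0.6
F [ 0.1  1.3 -3.3]
w 49.4
q [ 0.83  0.7  -0.78  1.74  0.59  0.96  1.16]
turn 0.0019
```

play_rows(
  slide=[
    [-3,1,25],
    [-3,1,50],
    [-3,1,70],
    [-3,1,72],
    [-3,1,72],
  ],
  turn=[0,0,0,0,0],
  fingers=[0,0,0,0,0],
)

```text
clock: 8.88
eef_pos: [537.5, -225.7, 113.3]
tool_rot: [-3.141, -0.01, 2.917]
force: [0.3, -0.2, -4.3]
width: 49.4
```

```bash
python3 -c "
from h import *
Tb(17.5,0,73)
c,im,d=wshot('w6')
cv2.imwrite('pics/w6c.png',cv2.resize(im[50:250,180:400],None,fx=3.6,fy=3,interpolation=cv2.INTER_CUBIC))
print(bay(ctrl.read_state()['eef_pos']),c['position'])
"
```

```text
slide [ 0.2 -0.6 10.3]
t 8.88
pos [ 537.5 -225.7  113.3]
yaw 167.15
tilt 0.56
F [ 0.3 -0.2 -4.3]
w 49.4
q [ 0.78  0.79 -0.71  1.79  0.68  0.83  1.08]
turn 0.0027
[16.88539864 -0.4271126  83.68837605] [ 461.89028896 -209.39906777  257.48338806]
```

View pics/w6c.png

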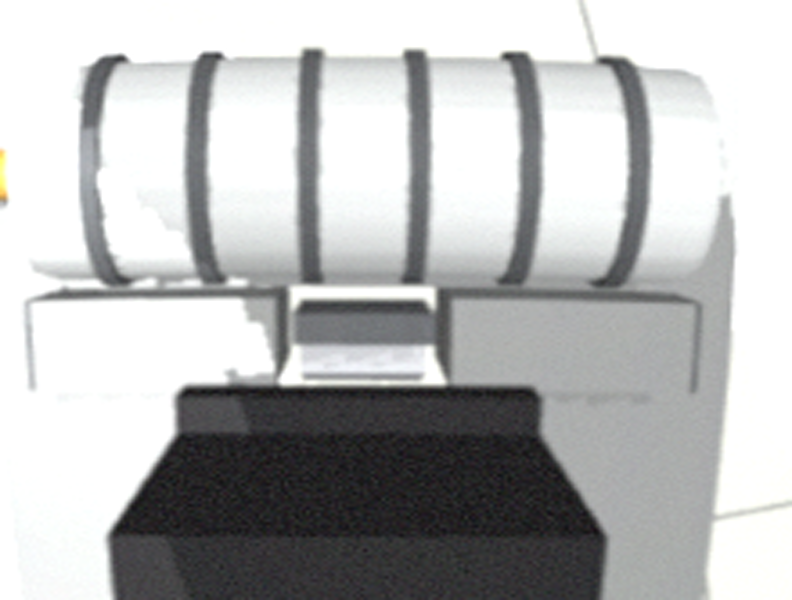

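```bash
cat > m6.py <<'E'
from h import *
import json
c=json.load(open('pics/w6.json'));t=BAY+16.9*EX-0.4*EY+np.array([0,0,83.7])
def p(u,v,z):return bay(wback(c,180+u/3.6,50+v/3,z+30))
pz=83.7-21
for n,u,v,z in(("footL",177,388,pz+10),("footR",541,388,pz+10),("topL",110,535,pz+56),("topR",605,535,pz+56),("chkL",32,390,42),("chkR",697,390,42),("gapL",282,383,42),("gapR",446,383,42),("chkLb",30,300,42),("chkRb",698,302,42)):print(n,p(u,v,z).round(1))
E
python3 m6.py
```

```text
footL [62.5 24.4 72.7]
footR [ 62.6 -25.   72.7]
topL [ 54.   24.9 118.7]
topR [ 54.1 -24.9 118.7]
chkL [56.  53.7 42. ]
chkR [ 56.2 -56.7  42. ]
gapL [57. 12. 42.]
gapR [ 57.1 -14.5  42. ]
chkLb [74.  53.1 42. ]
chkRb [ 73.9 -55.7  42. ]
```

play_rows(
  slide=[
    [0,1.1,10],
    [0,1.1,18],
    [0,1.1,22],
    [0,1.1,25],
    [0,1.1,27],
  ],
  turn=[0,0,0,0,0],
  fingers=[0,0,0,0,0],
)

```text
clock: 9.55
eef_pos: [540.3, -225.3, 89.2]
tool_rot: [-3.14, -0.004, 2.917]
force: [-0.5, -0.3, 16.6]
width: 49.3
```

```bash
python3 -c "
from h import *
Tb(17.5,-1.5,48)
print(bay(ctrl.read_state()['eef_pos']))
c,im,d=wshot('w7')
"
```

```text
slide [ 2.9 -0.1 11.2]
t 9.55
pos [ 540.3 -225.3   89.2]
yaw 167.11
tilt 0.22
F [-0.5 -0.3 16.6]
w 49.3
q [ 0.76  0.82 -0.68  1.81  0.71  0.79  1.05]
turn 0.0019
[14.51755342 -1.62991055 59.22935278]
```

View pics/w7.png

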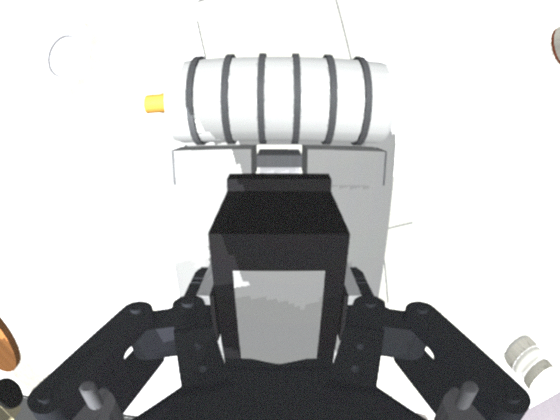

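play_rows(
  slide=[
    [2,0,5],
    [2,0,8],
    [2,0,10],
    [2,0,10],
  ],
  turn=[0,0,0,0],
  fingers=[0,0,0,0],
)

```text
clock: 10.1
eef_pos: [545.0, -226.3, 83.4]
tool_rot: [-3.14, 0.01, 2.916]
force: [5.5, -4.1, 16.7]
width: 49.2
```

```bash
python3 -c "
from h import *
Tb(17.5,-1.5,48)
print(bay(ctrl.read_state()['eef_pos']))
c,im,d=wshot('w8')
im,d=vision.get_image('scene');cv2.imwrite('pics/s8.png',cv2.convertScaleAbs(cv2.resize(im[130:260,80:220],None,fx=5.6,fy=4.6,interpolation=cv2.INTER_CUBIC),alpha=1.8,beta=20))
"
```

```text
slide [ 7.8 -0.2  5.3]
t 10.1
pos [ 545.  -226.3   83.4]
yaw 167.1
tilt 0.6
F [ 5.5 -4.1 16.7]
w 49.2
q [ 0.76  0.83 -0.67  1.81  0.73  0.76  1.04]
turn 0.0018
[ 9.74197786 -1.72818274 53.41956528]
```

View pics/w8.png

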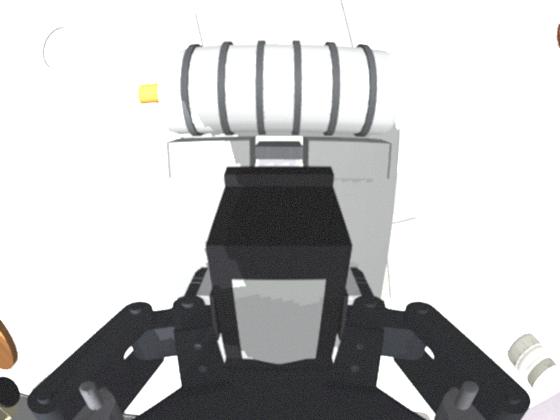

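View pics/s8.png

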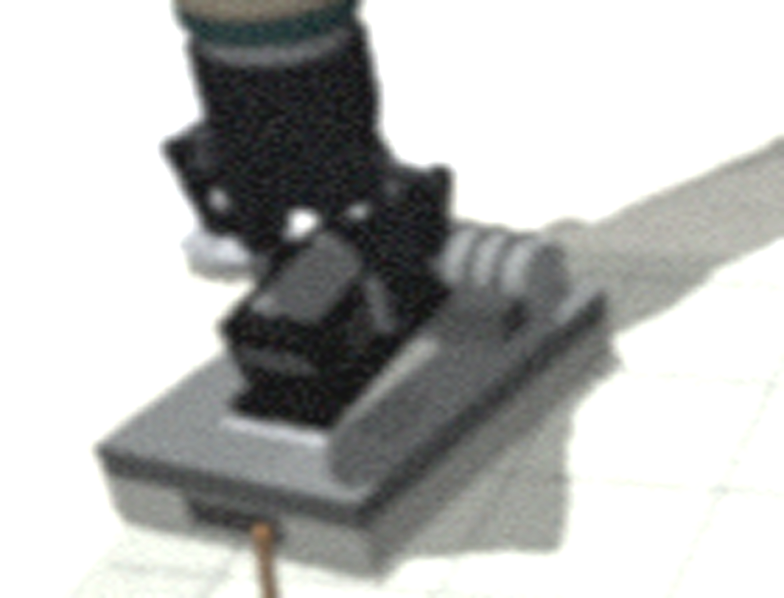

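```bash
cat >> h.py <<'E'
from scipy.optimize import least_squares
def fitpack(name,pts,tcp,x0=(0,0,0,0.3)):
    """pts: (u,v,px,py,pz). returns bay pose (x,y,z,theta heel-up)"""
    import json; c=json.load(open(f'pics/{name}.json')); pts=np.array(pts,float)
    def W(q):
        X,Y,Z,t=q; a=np.cos(t)*EX+np.sin(t)*np.array([0,0,1.]); n=-np.sin(t)*EX+np.cos(t)*np.array([0,0,1.])
        o=BAY+X*EX+Y*EY+np.array([0,0,Z]); return o,a,n
    def f(q):
        o,a,n=W(q); w=o+pts[:,2:3]*a+pts[:,3:4]*EY+pts[:,4:5]*n
        return (wproj(c,w)-pts[:,:2]).ravel()
    r=least_squares(f,x0); X,Y,Z,t=r.x
    print('origin bay',r.x[:3].round(1),'tilt deg',np.degrees(t).round(1),'rms px',np.sqrt(np.mean(r.fun**2)).round(2))
    o,a,n=W(r.x); print('toe bay',bay(o-55*a).round(1),'heel foot',bay(o+55*a).round(1),'heeltop',bay(o+49*a+56*n).round(1))
    d=np.asarray(tcp)-o; print('tcp in pack x,z',(d@a).round(1),(d@n).round(1)); return r.x
E
python3 - <<'E'
from h import *
import json
c=json.load(open('pics/w8.json'));print(c['position'])
t=ctrl.read_state()['eef_pos'];print(bay(t))
fitpack('w8',[(226,170,55,25,10),(333,170,55,-25,10),(211,246,49,25,56),(347,246,49,-25,56)],t)
# sanity: w6 flat
fitpack('w6',[(180+177/3.6,50+388/3,55,25,10),(180+541/3.6,50+388/3,55,-25,10),(180+110/3.6,50+535/3,49,25,56),(180+605/3.6,50+535/3,49,-25,56)],BAY+16.9*EX-.4*EY+np.array([0,0,83.7]))
# tower check in w8
for u,v in((170,140),(390,138),(168,180),(390,180)):print(bay(wback(c,u,v,72)).round(1))
E
```

```text
[466.71705520741256, -209.08689589515592, 226.10071621995775]
[ 9.72453843 -1.73303977 53.43378761]
origin bay [11.3 -1.1 20.7] tilt deg 18.0 rms px 0.25
toe bay [-41.1  -1.1   3.8] heel foot [63.6 -1.1 37.7] heeltop [40.6 -1.1 89.1]
tcp in pack x,z 8.6 31.6
origin bay [ 8.1 -0.1 59.1] tilt deg 3.3 rms px 0.35
toe bay [-46.8  -0.1  55.9] heel foot [63.  -0.1 62.3] heeltop [ 5.380e+01 -1.000e-01  1.179e+02]
tcp in pack x,z 10.2 24.0
[75.  52.4 42. ]
[ 76.3 -55.5  42. ]
[54.8 55.  42. ]
[ 55.  -57.1  42. ]
```

play_rows(
  slide=[
    [8,0,4],
    [12,0,8],
    [14,0,12],
    [14,0,14],
    [14,0,14],
  ],
  turn=[0,0,0,0,0],
  fingers=[0,0,0,0,0],
)

```text
clock: 10.82
eef_pos: [548.0, -226.9, 77.7]
tool_rot: [-3.14, 0.044, 2.917]
force: [18.0, -7.1, 23.4]
width: 49.3
```

```bash
python3 -c "
from h import *
Tb(17.5,-1.5,48)
print(bay(ctrl.read_state()['eef_pos']))
c,im,d=wshot('w9')
im,d=vision.get_image('scene');cv2.imwrite('pics/s9.png',cv2.convertScaleAbs(cv2.resize(im[130:260,80:220],None,fx=5.6,fy=4.6,interpolation=cv2.INTER_CUBIC),alpha=1.8,beta=20))
"
```

```text
slide [10.8 -0.3 -0.8]
t 10.82
pos [ 548.  -226.9   77.7]
yaw 167.11
tilt 2.53
F [18.  -7.1 23.4]
w 49.3
q [ 0.75  0.82 -0.66  1.84  0.76  0.7   1.01]
turn 0.0019
[ 6.66102329 -1.84063361 47.65039655]
```

View pics/w9.png

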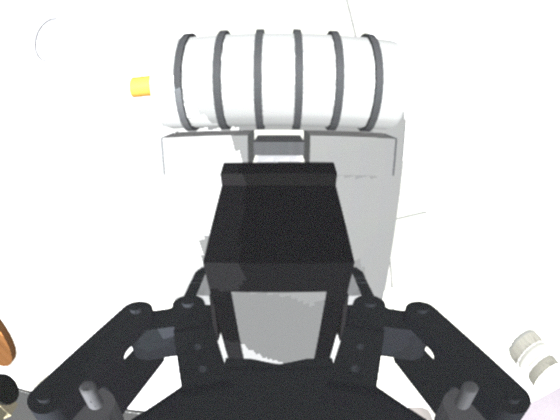

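View pics/s9.png

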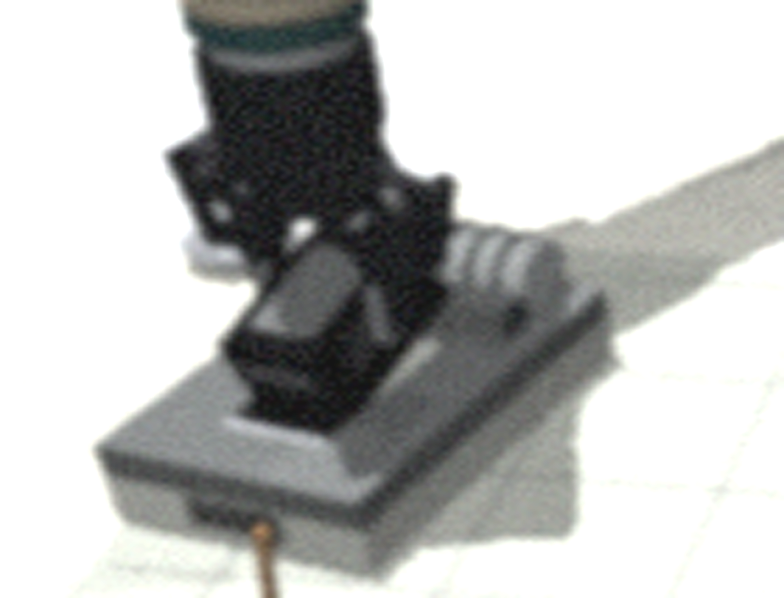

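```bash
python3 - <<'E'
from h import *
import json
c=json.load(open('pics/w9.json'))
t=ctrl.read_state()['eef_pos'];print(bay(t))
fitpack('w9',[(223,165,55,25,10),(336,165,55,-25,10),(206,263,49,25,56),(353,263,49,-25,56)],t)
for u,v in((164,135),(396,135),(163,175),(395,176)):print(bay(wback(c,u,v,72)).round(1))
E
```

```text
[ 6.68431867 -1.87039878 47.64675673]
origin bay [17.  -1.3 19.8] tilt deg 25.7 rms px 1.09
toe bay [-32.5  -1.3  -4. ] heel foot [66.6 -1.3 43.7] heeltop [36.9 -1.3 91.5]
tcp in pack x,z 2.7 29.5
[75.1 52.4 42. ]
[ 75.3 -55.7  42. ]
[55.8 54.6 42. ]
[ 55.5 -57.   42. ]
```

play_rows(
  slide=[
    [-4,0,-1],
    [-9,0,-1],
    [-14,0,-1],
    [-18,0,0],
    [-20,0,0],
  ],
  turn=[0,0,0,0,0],
  fingers=[0,0,0,0,0],
)

```text
clock: 11.55
eef_pos: [552.3, -228.1, 79.8]
tool_rot: [-3.133, 0.014, 2.916]
force: [-43.4, 11.1, 53.2]
width: 49.5
```

```bash
python3 -c "
from h import *
Tb(17.5,-1.5,48)
print(bay(ctrl.read_state()['eef_pos']))
c,im,d=wshot('w10')
im,d=vision.get_image('scene');cv2.imwrite('pics/s10.png',cv2.convertScaleAbs(cv2.resize(im[130:260,80:220],None,fx=5.6,fy=4.6,interpolation=cv2.INTER_CUBIC),alpha=1.8,beta=20))
"
```

```text
slide [15.3 -0.1  1.6]
t 11.55
pos [ 552.3 -228.1   79.8]
yaw 167.09
tilt 0.95
F [-43.4  11.1  53.2]
w 49.5
q [ 0.74  0.84 -0.67  1.79  0.74  0.76  1.03]
turn 0.0015
[ 2.24864517 -1.67959801 49.80441925]
```

View pics/w10.png

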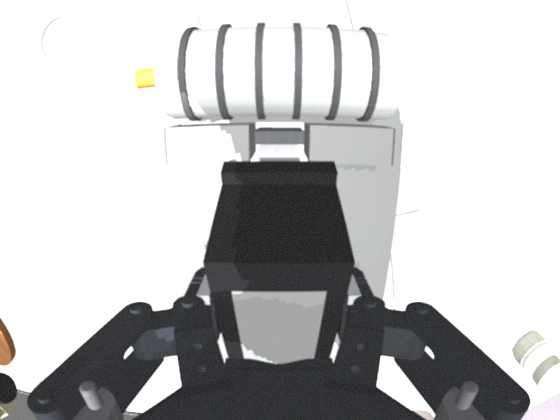

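View pics/s10.png

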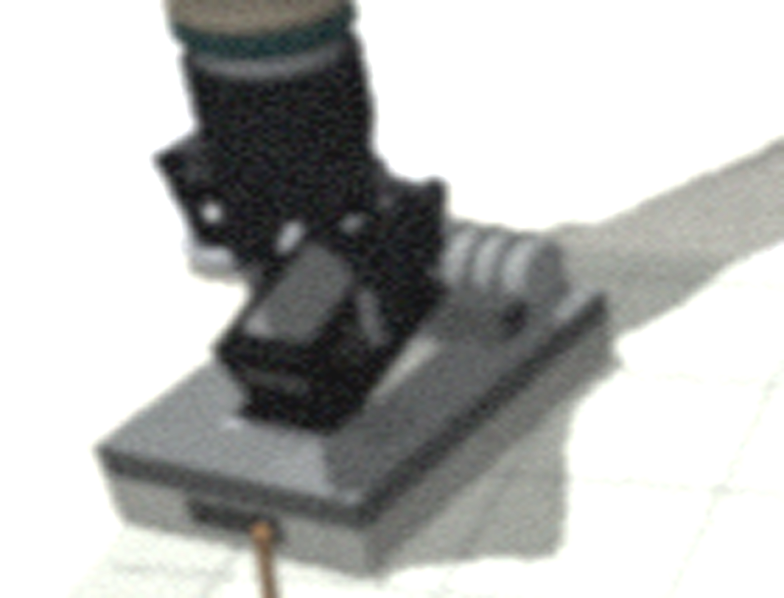

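play_rows(
  slide=[
    [8,0,-3],
    [8,0,-3],
    [8,0,-3],
  ],
  turn=[0,0,0],
  fingers=[0,0,0],
)

```text
clock: 12.02
eef_pos: [545.2, -226.6, 82.2]
tool_rot: [-3.133, 0.015, 2.916]
force: [1.0, -0.0, -3.3]
width: 49.1
```

```bash
python3 - <<'E'
from h import *
import json
Tb(17.5,-1.5,48)
t=ctrl.read_state()['eef_pos'];print(bay(t))
c,im,d=wshot('w11')
cv2.imwrite('pics/w11c.png',cv2.resize(im[60:300,180:380],None,fx=4,fy=2.5,interpolation=cv2.INTER_CUBIC))
im,d=vision.get_image('scene');cv2.imwrite('pics/s11.png',cv2.convertScaleAbs(cv2.resize(im[180:260,90:170],None,fx=8,fy=7,interpolation=cv2.INTER_CUBIC),alpha=2.5,beta=20))
fitpack('w10',[(222,164,55,25,10),(336,164,55,-25,10),(207,263,49,25,56),(353,263,49,-25,56)],BAY+2.2*EX-1.7*EY+np.array([0,0,49.8]))
c=json.load(open('pics/w10.json'))
for u,v in((166,126),(393,126),(166,163),(393,164)):print(bay(wback(c,u,v,72)).round(1))
E
```

```text
slide [8.1 0.  4.1]
t 12.03
pos [ 545.2 -226.6   82.2]
yaw 167.07
tilt 1.0
F [ 1.  -0.  -3.3]
w 49.1
q [ 0.75  0.82 -0.67  1.82  0.74  0.75  1.02]
turn 0.0012
[ 9.49778339 -1.53492333 52.22596218]
origin bay [14.6 -1.4 21.5] tilt deg 28.5 rms px 1.03
toe bay [-33.8  -1.4  -4.7] heel foot [62.9 -1.4 47.8] heeltop [30.9 -1.4 94.1]
tcp in pack x,z 2.6 30.8
[74.7 53.  42. ]
[ 74.9 -55.1  42. ]
[56.6 54.2 42. ]
[ 56.4 -56.4  42. ]
```

View pics/w11c.png

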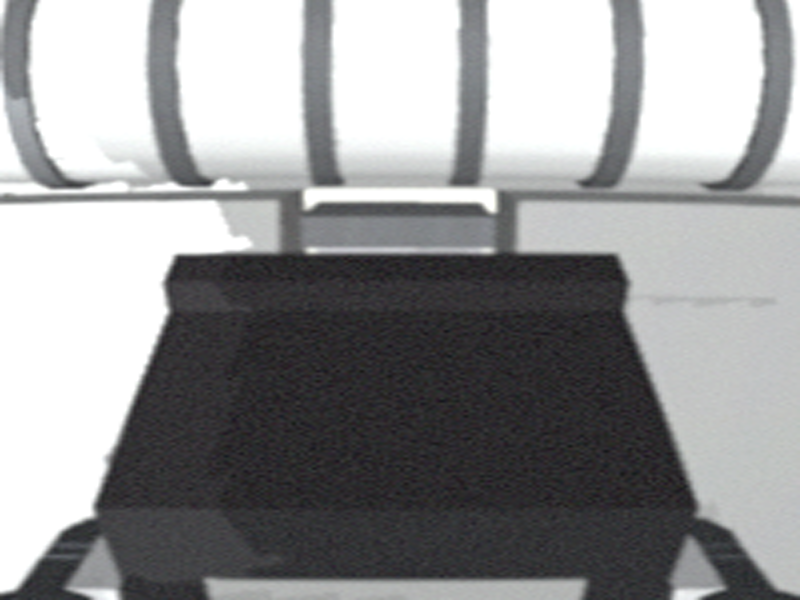

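View pics/s11.png

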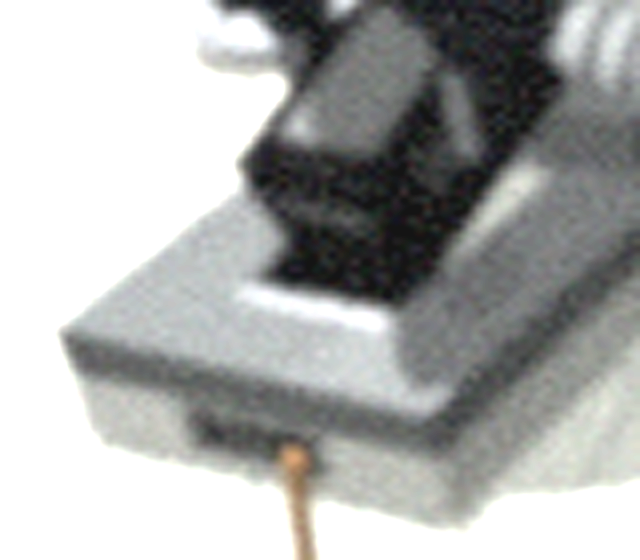

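```bash
cat > m11.py <<'E'
from h import *
import json
def cr(l): return [(180+a/4,60+b/2.5,*r) for a,b,*r in l]
t=BAY+9.5*EX-1.5*EY+np.array([0,0,52.2])
A=[(175,255,55,25,0),(618,255,55,-25,0),(165,283,55,25,10),(629,283,55,-25,10),(97,510,49,25,56),(695,510,49,-25,56)]
fitpack('w11',cr(A),t)
c=json.load(open('pics/w11.json'))
for u,v in((302,248),(498,248)):print(u,v,bay(wback(c,180+u/4,60+v/2.5,30+17)).round(1))
for u,v in((285,195),(518,195)):print(u,v,bay(wback(c,180+u/4,60+v/2.5,72)).round(1))
E
python3 m11.py
```

```text
origin bay [13.4 -1.1 30.4] tilt deg 20.6 rms px 0.35
toe bay [-38.1  -1.1  11.1] heel foot [64.9 -1.1 49.7] heeltop [ 39.6  -1.1 100. ]
tcp in pack x,z 4.0 21.8
302 248 [60.3 12.3 17. ]
498 248 [ 60.4 -14.8  17. ]
285 195 [74.7 12.2 42. ]
518 195 [ 74.8 -15.1  42. ]
```

play_rows(
  slide=[
    [6,0,5],
    [10,0,9],
    [14,0,13],
    [16,0,16],
    [16,0,16],
  ],
  turn=[0,0,0,0,0],
  fingers=[0,0,0,0,0],
)

```text
clock: 12.75
eef_pos: [544.9, -226.1, 73.5]
tool_rot: [-3.134, 0.046, 2.916]
force: [17.3, -7.3, 24.1]
width: 49.3
```

```bash
python3 - <<'E'
from h import *
Tb(17.5,-1.5,48)
t=ctrl.read_state()['eef_pos'];print(bay(t))
c,im,d=wshot('w12')
cv2.imwrite('pics/w12c.png',cv2.resize(im[60:300,180:380],None,fx=4,fy=2.5,interpolation=cv2.INTER_CUBIC))
E
```

```text
slide [ 7.4 -0.4 -4.9]
t 12.75
pos [ 544.9 -226.1   73.5]
yaw 167.07
tilt 2.66
F [17.3 -7.3 24.1]
w 49.3
q [ 0.74  0.82 -0.64  1.85  0.78  0.69  0.99]
turn 0.0013
[ 9.91153921 -1.88767986 43.46315309]
```

View pics/w12c.png

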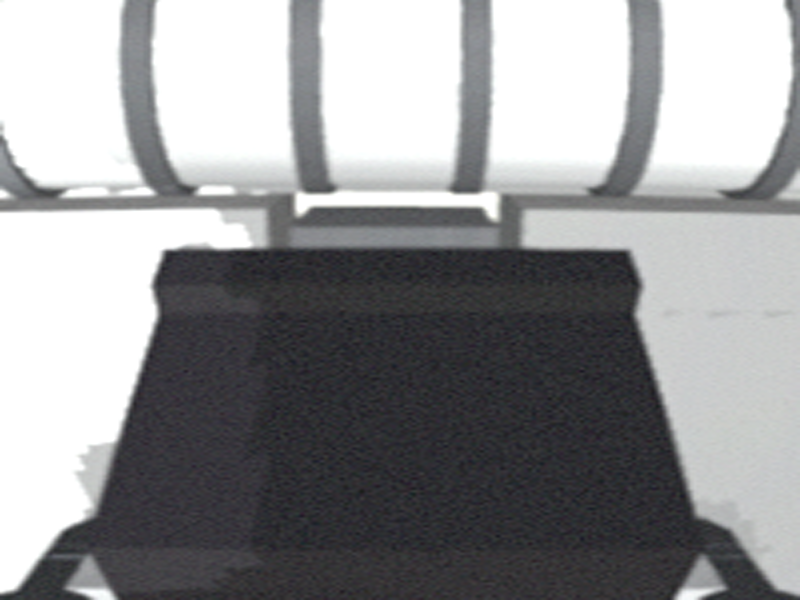

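```bash
python3 - <<'E'
from h import *
import json
def cr(l): return [(180+a/4,60+b/2.5,*r) for a,b,*r in l]
t=BAY+9.9*EX-1.9*EY+np.array([0,0,43.5])
A=[(165,250,55,25,0),(632,250,55,-25,0),(154,285,55,25,10),(639,285,55,-25,10),(97,548,49,25,56),(700,548,49,-25,56)]
fitpack('w12',cr(A),t)
E
```

```text
origin bay [18.2 -1.5 21.8] tilt deg 26.2 rms px 0.51
toe bay [-31.2  -1.5  -2.5] heel foot [67.5 -1.5 46. ] heeltop [37.4 -1.5 93.6]
tcp in pack x,z 2.2 23.1
```

play_rows(
  slide=[
    [-3,0,1],
    [-6,0,3],
    [-9,0,4],
    [-12,0,4],
    [-12,0,4],
  ],
  turn=[0,0,0,0,0],
  fingers=[0,0,0,0,0],
)

```text
clock: 13.42
eef_pos: [552.2, -227.7, 72.1]
tool_rot: [-3.131, 0.038, 2.916]
force: [-17.7, 4.4, 36.2]
width: 49.5
```

```bash
python3 - <<'E'
from h import *
Tb(17.5,-1.5,48)
t=ctrl.read_state()['eef_pos'];print(bay(t))
c,im,d=wshot('w13')
cv2.imwrite('pics/w13c.png',cv2.resize(im[60:300,180:380],None,fx=4,fy=2.5,interpolation=cv2.INTER_CUBIC))
im,d=vision.get_image('scene');cv2.imwrite('pics/s13.png',cv2.convertScaleAbs(cv2.resize(im[180:260,90:170],None,fx=8,fy=7,interpolation=cv2.INTER_CUBIC),alpha=2.5,beta=20))
E
```

```text
slide [14.8 -0.6 -6.5]
t 13.43
pos [ 552.2 -227.7   72.1]
yaw 167.09
tilt 2.24
F [-17.7   4.4  36.2]
w 49.5
q [ 0.74  0.83 -0.65  1.82  0.77  0.71  1.  ]
turn 0.0015
[ 2.4423514  -2.00862344 42.08984981]
```

View pics/w13c.png

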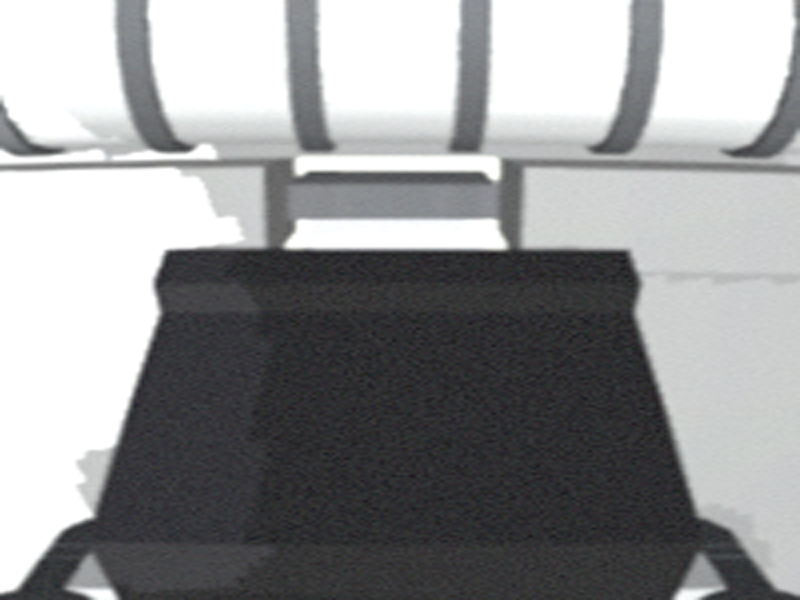

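View pics/s13.png

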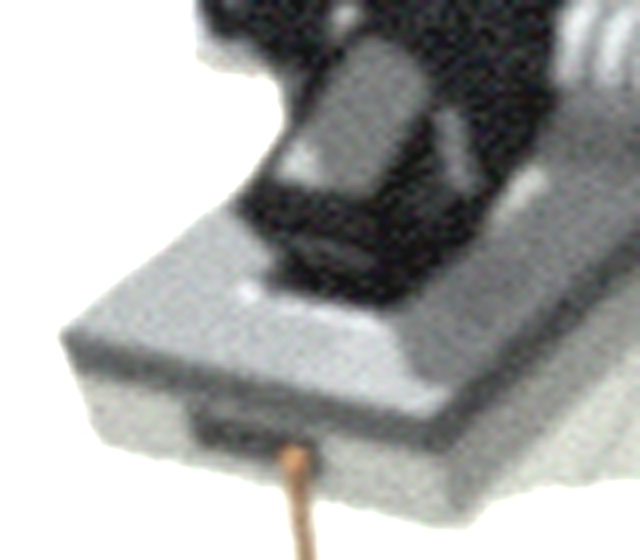

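```bash
python3 - <<'E'
from h import *
import json
def cr(l): return [(180+a/4,60+b/2.5,*r) for a,b,*r in l]
t=BAY+2.4*EX-2.0*EY+np.array([0,0,42.1])
A=[(165,250,55,25,0),(632,250,55,-25,0),(154,283,55,25,10),(639,283,55,-25,10),(97,543,49,25,56),(700,543,49,-25,56)]
fitpack('w13',cr(A),t)
c=json.load(open('pics/w13.json'))
for u,v in((265,165),(523,165),(282,248),(520,248)):print(u,v,bay(wback(c,180+u/4,60+v/2.5,72)).round(1))
E
```

```text
origin bay [10.5 -1.7 20.6] tilt deg 25.8 rms px 0.71
toe bay [-39.   -1.7  -3.3] heel foot [60.1 -1.7 44.6] heeltop [30.3 -1.7 92.4]
tcp in pack x,z 2.0 22.9
265 165 [74.1 12.8 42. ]
523 165 [ 74.2 -15.   42. ]
282 248 [59.4 11.2 42. ]
520 248 [ 59.5 -15.   42. ]
```

play_rows(
  slide=[
    [-4,0,1],
    [-8,0,1],
    [-12,0,1],
    [-16,0,1],
    [-16,0,1],
  ],
  turn=[0,0,0,0,0],
  fingers=[0,0,0,0,0],
)

```text
clock: 14.15
eef_pos: [553.9, -227.8, 73.3]
tool_rot: [-3.124, 0.011, 2.917]
force: [-37.0, 10.4, 54.0]
width: 49.3
```

```bash
python3 - <<'E'
from h import *
Tb(17.5,-1.5,48)
t=ctrl.read_state()['eef_pos'];print(bay(t))
c,im,d=wshot('w14')
cv2.imwrite('pics/w14c.png',cv2.resize(im[60:300,180:380],None,fx=4,fy=2.5,interpolation=cv2.INTER_CUBIC))
im,d=vision.get_image('scene');cv2.imwrite('pics/s14.png',cv2.convertScaleAbs(cv2.resize(im[180:260,90:170],None,fx=8,fy=7,interpolation=cv2.INTER_CUBIC),alpha=2.5,beta=20))
E
```

```text
slide [16.7 -0.8 -4.9]
t 14.15
pos [ 553.9 -227.8   73.3]
yaw 167.11
tilt 1.15
F [-37.   10.4  54. ]
w 49.3
q [ 0.73  0.84 -0.65  1.79  0.75  0.76  1.02]
turn 0.0019
[ 0.74722329 -2.24952384 43.27127065]
```

View pics/w14c.png

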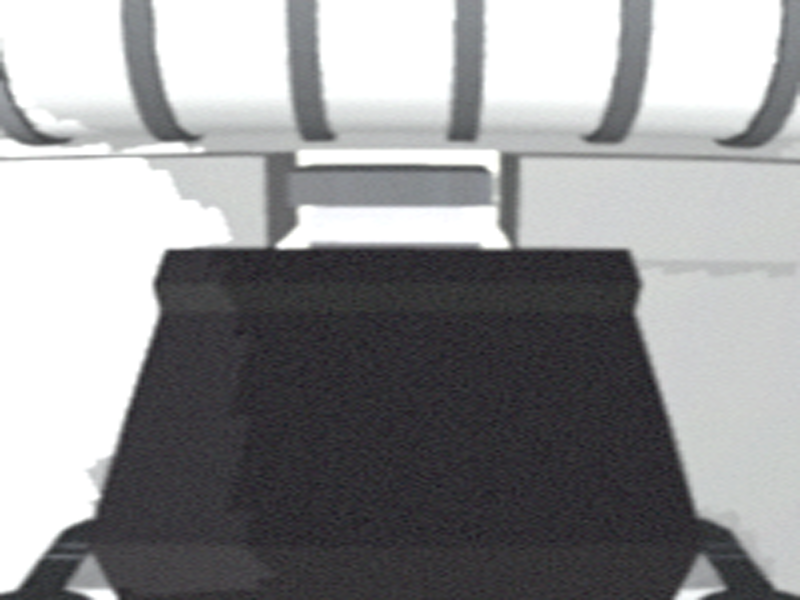

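View pics/s14.png

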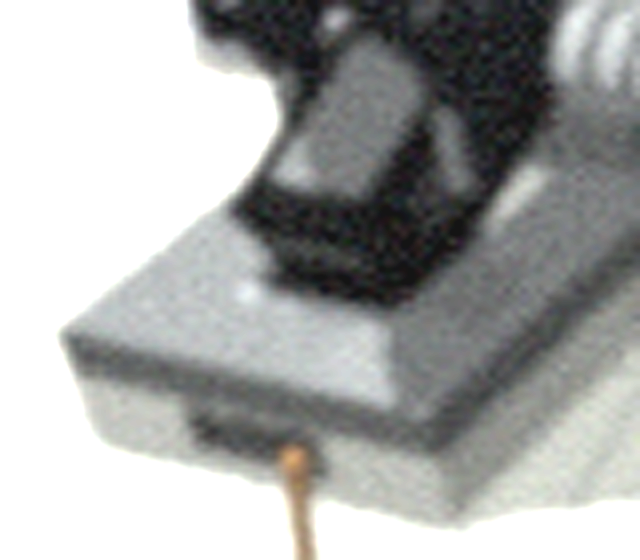

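play_rows(
  slide=[
    [0,0.8,-3],
    [-1,0.8,-5],
  ],
  turn=[0,0],
  fingers=[0,0],
)

```text
clock: 14.5
eef_pos: [553.6, -226.9, 77.2]
tool_rot: [-3.125, 0.008, 2.917]
force: [0.8, 0.3, -4.3]
width: 49.3
```

```bash
python3 - <<'E'
from h import *
import json
def cr(l): return [(180+a/4,60+b/2.5,*r) for a,b,*r in l]
t=BAY+.75*EX-2.2*EY+np.array([0,0,43.3])
A=[(166,250,55,25,0),(632,250,55,-25,0),(155,284,55,25,10),(639,284,55,-25,10),(97,545,49,25,56),(700,545,49,-25,56)]
fitpack('w14',cr(A),t)
Tb(17.5,-1.5,48)
t=ctrl.read_state()['eef_pos'];print(bay(t))
c,im,d=wshot('w15')
cv2.imwrite('pics/w15c.png',cv2.resize(im[60:300,180:380],None,fx=4,fy=2.5,interpolation=cv2.INTER_CUBIC))
E
```

```text
origin bay [ 9.5 -2.1 21.8] tilt deg 27.7 rms px 0.81
toe bay [-39.2  -2.1  -3.7] heel foot [58.2 -2.1 47.4] heeltop [26.9 -2.1 94.2]
tcp in pack x,z 2.2 23.1
slide [16.3 -1.6 -0.9]
t 14.5
pos [ 553.6 -226.9   77.2]
yaw 167.14
tilt 1.08
F [ 0.8  0.3 -4.3]
w 49.3
q [ 0.73  0.84 -0.66  1.79  0.74  0.77  1.02]
turn 0.0024
[ 1.17924817 -3.08013233 47.21374083]
```

View pics/w15c.png

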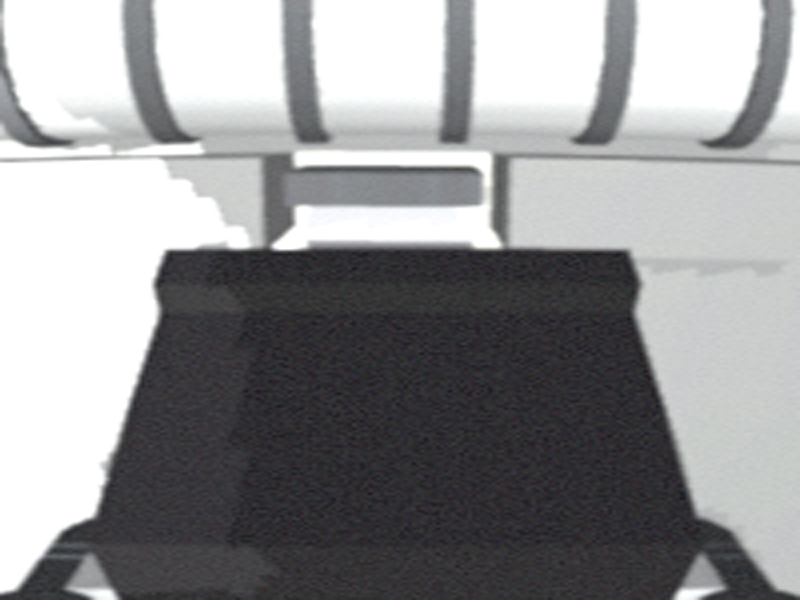

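play_rows(
  slide=[
    [-4,-1.5,0.5],
    [-8,-1.5,1],
    [-11,-1.5,1],
    [-13,-1.5,1],
    [-13,-1.5,1],
  ],
  turn=[0,0,0,0,0],
  fingers=[0,0,0,0,0],
)

```text
clock: 15.18
eef_pos: [565.5, -231.3, 75.6]
tool_rot: [-3.125, 0.006, 2.917]
force: [-3.7, 1.4, -8.2]
width: 49.1
```

```bash
python3 - <<'E'
from h import *
Tb(17.5,-1.5,48)
t=ctrl.read_state()['eef_pos'];print(bay(t))
c,im,d=wshot('w16')
cv2.imwrite('pics/w16c.png',cv2.resize(im[60:300,180:380],None,fx=4,fy=2.5,interpolation=cv2.INTER_CUBIC))
im,d=vision.get_image('scene');cv2.imwrite('pics/s16.png',cv2.convertScaleAbs(cv2.resize(im[180:260,90:170],None,fx=8,fy=7,interpolation=cv2.INTER_CUBIC),alpha=2.5,beta=20))
E
```

```text
slide [28.8  0.  -2.5]
t 15.18
pos [ 565.5 -231.3   75.6]
yaw 167.11
tilt 1.03
F [-3.7  1.4 -8.2]
w 49.1
q [ 0.72  0.86 -0.66  1.75  0.74  0.79  1.04]
turn 0.0019
[-11.36016883  -1.48714436  45.63781297]
```

View pics/w16c.png

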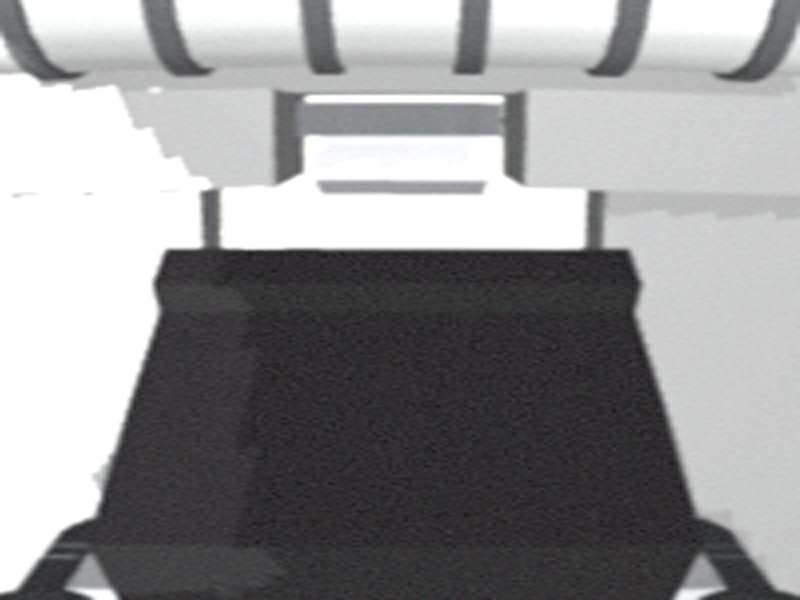

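View pics/s16.png

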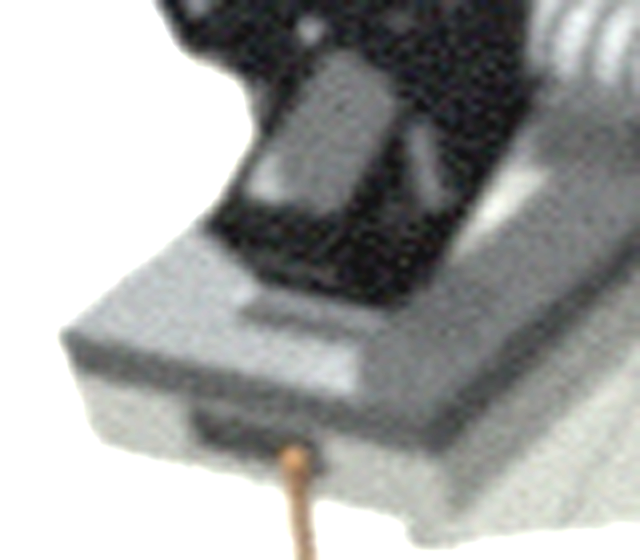

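play_rows(
  slide=[
    [1,0,2],
    [4,0,4.5],
    [8,0,8],
    [12,0,11],
    [14,0,13],
  ],
  turn=[0,0,0,0,0],
  fingers=[0,0,0,0,0],
)

```text
clock: 15.9
eef_pos: [557.5, -229.5, 67.4]
tool_rot: [-3.124, 0.02, 2.917]
force: [-5.4, -1.0, 16.8]
width: 49.1
```

```bash
python3 - <<'E'
from h import *
def cr(l): return [(180+a/4,60+b/2.5,*r) for a,b,*r in l]
t0=BAY-11.4*EX-1.5*EY+np.array([0,0,45.6])
A=[(166,250,55,25,0),(632,250,55,-25,0),(155,284,55,25,10),(639,284,55,-25,10),(97,545,49,25,56),(700,545,49,-25,56)]
fitpack('w16',cr(A),t0)
Tb(17.5,-1.5,48)
t=ctrl.read_state()['eef_pos'];print(bay(t))
c,im,d=wshot('w17')
cv2.imwrite('pics/w17c.png',cv2.resize(im[60:300,180:380],None,fx=4,fy=2.5,interpolation=cv2.INTER_CUBIC))
im,d=vision.get_image('scene');cv2.imwrite('pics/s17.png',cv2.convertScaleAbs(cv2.resize(im[180:260,90:170],None,fx=8,fy=7,interpolation=cv2.INTER_CUBIC),alpha=2.5,beta=20))
E
```

```text
origin bay [-2.5 -1.3 24.2] tilt deg 27.9 rms px 0.8
toe bay [-51.1  -1.3  -1.5] heel foot [46.1 -1.3 50. ] heeltop [14.6 -1.3 96.6]
tcp in pack x,z 2.1 23.1
slide [ 20.5  -0.1 -11. ]
t 15.9
pos [ 557.5 -229.5   67.4]
yaw 167.12
tilt 1.51
F [-5.4 -1.  16.8]
w 49.1
q [ 0.72  0.85 -0.64  1.79  0.76  0.74  1.01]
turn 0.0021
[-3.19865904 -1.45435334 37.42199333]
```

View pics/w17c.png

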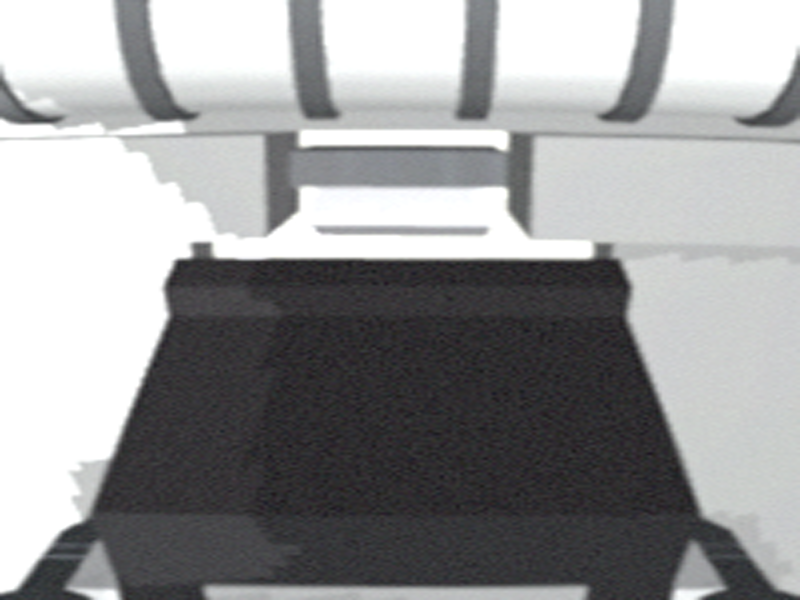

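View pics/s17.png

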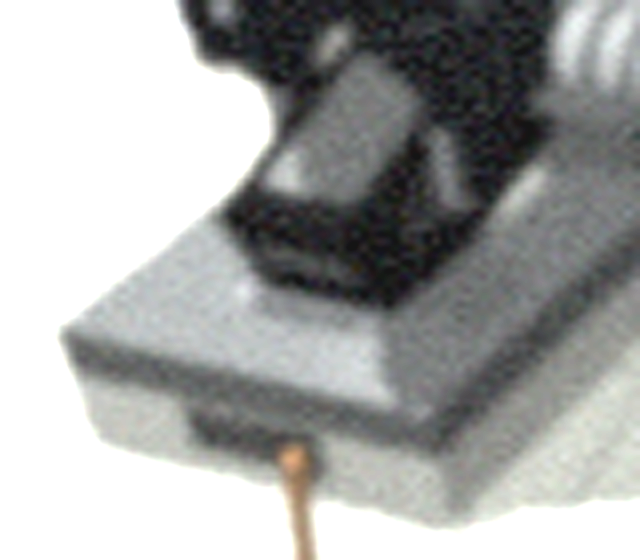

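play_rows(
  slide=[
    [2,0,3],
    [4,0,6],
    [7,0,9],
    [9,0,12],
    [9,0,12],
  ],
  turn=[0,0,0,0,0],
  fingers=[0,0,0,0,0],
)

```text
clock: 16.62
eef_pos: [551.0, -228.2, 59.3]
tool_rot: [-3.122, 0.025, 2.917]
force: [-11.2, 0.9, 22.2]
width: 48.9
```

```bash
python3 - <<'E'
from h import *
Tb(17.5,-1.5,48)
t=ctrl.read_state()['eef_pos'];print(bay(t))
c,im,d=wshot('w18')
cv2.imwrite('pics/w18c.png',cv2.resize(im[60:300,180:380],None,fx=4,fy=2.5,interpolation=cv2.INTER_CUBIC))
E
```

```text
slide [ 13.5  -0.1 -19.1]
t 16.62
pos [ 551.  -228.2   59.3]
yaw 167.16
tilt 1.84
F [-11.2   0.9  22.2]
w 48.9
q [ 0.72  0.85 -0.63  1.82  0.78  0.71  0.98]
turn 0.0028
[ 3.51241763 -1.25076014 29.29689801]
```

View pics/w18c.png

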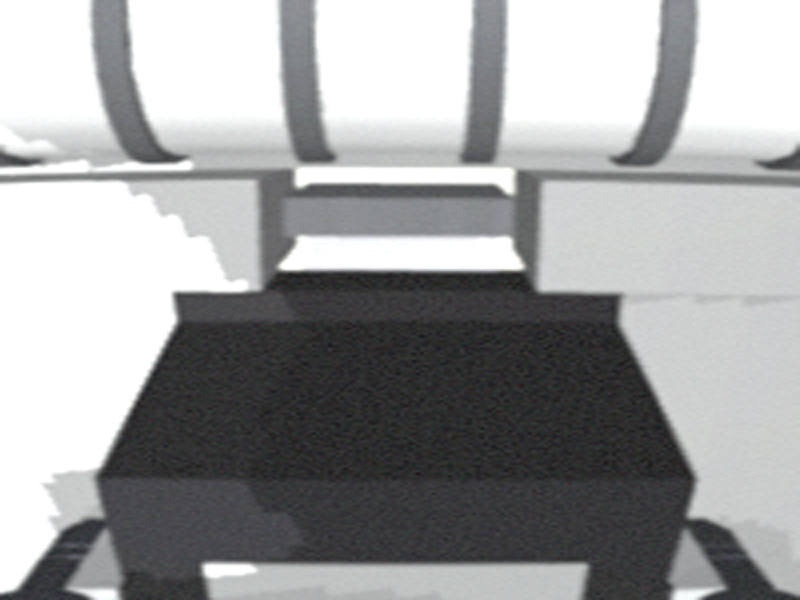

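play_rows(
  slide=[
    [0,0,0],
    [0,0,0],
    [0,0,0],
    [0,0,-30],
    [0,0,-70],
  ],
  turn=[0,0,0,0,0],
  fingers=[0.9,0.9,0.9,0.9,0.9],
)

```text
clock: 17.3
eef_pos: [549.1, -226.2, 128.8]
tool_rot: [-3.123, 0.023, 2.918]
force: [0.2, -0.9, -0.0]
width: 77.0
```

```bash
python3 - <<'E'
from h import *
Tb(32,-1.3,95)
t=ctrl.read_state()['eef_pos'];print(bay(t))
c,im,d=wshot('w19')
E
```

```text
slide [26.3 -1.3  3.3]
t 17.3
pos [ 549.1 -226.2  128.8]
yaw 167.17
tilt 1.71
F [ 0.2 -0.9 -0. ]
w 77.0
q [ 0.77  0.76 -0.71  1.79  0.69  0.83  1.06]
turn 0.003
[ 5.80582035 -2.73427466 98.84238027]
```

View pics/w19.png

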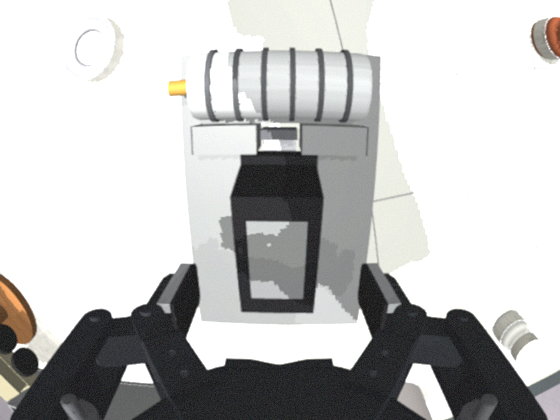

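play_rows(
  slide=[
    [13,-1,-10],
    [27,-1.5,-10],
    [28,-1.5,-5],
    [28,-1.5,0],
    [28,-1.5,0],
  ],
  turn=[0,0,0,0,0],
  fingers=[0,0,0,0,0],
)

```text
clock: 17.98
eef_pos: [524.7, -221.5, 132.7]
tool_rot: [-3.123, 0.031, 2.918]
force: [-0.9, -0.0, -0.5]
width: -0.2
```

```bash
python3 - <<'E'
from h import *
Tb(34,-1.3,70)
t=ctrl.read_state()['eef_pos'];print(bay(t))
c,im,d=wshot('w20')
E
```

```text
slide [ 4.4  0.  32.6]
t 17.98
pos [ 524.7 -221.5  132.7]
yaw 167.2
tilt 2.07
F [-0.9 -0.  -0.5]
w -0.2
q [ 0.79  0.73 -0.71  1.86  0.69  0.79  1.05]
turn 0.0034
[ 30.58601272  -1.9073359  102.70423511]
```

View pics/w20.png

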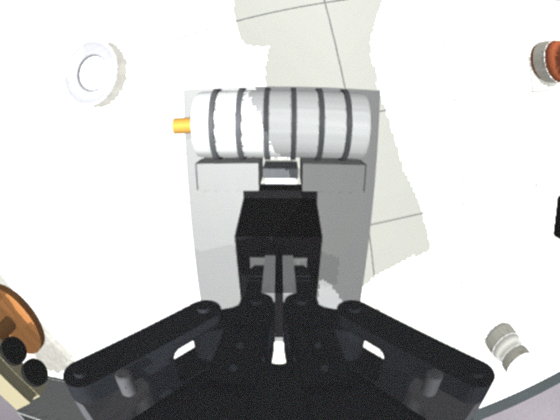

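play_rows(
  slide=[
    [4,0,18],
    [4,0,26],
    [4,0,31],
    [4,0,35],
    [4,0,38],
  ],
  turn=[0,0,0,0,0],
  fingers=[0,0,0,0,0],
)

```text
clock: 18.65
eef_pos: [519.1, -220.7, 96.0]
tool_rot: [-3.12, 0.026, 2.918]
force: [-2.5, 0.6, 1.2]
width: 0.1
```

```bash
python3 - <<'E'
from h import *
Tb(36,-1.3,54)
E
```

```text
slide [ 0.1  0.2 12. ]
t 18.65
pos [ 519.1 -220.7   96. ]
yaw 167.19
tilt 1.9
F [-2.5  0.6  1.2]
w 0.1
q [ 0.76  0.77 -0.67  1.89  0.75  0.72  0.99]
turn 0.0033
```

Contact is just starting at x=36 with the tip at z=66, so I'll press on from there.

play_rows(
  slide=[
    [0,0,3],
    [0,0,6],
    [0,0,9],
    [0,0,12],
    [0,0,14],
  ],
  turn=[0,0,0,0,0],
  fingers=[0,0,0,0,0],
)

```text
clock: 19.27
eef_pos: [518.6, -220.5, 85.8]
tool_rot: [-3.117, 0.024, 2.918]
force: [-17.6, 5.1, 51.0]
width: 0.0
```

```bash
python3 - <<'E'
from h import *
Tb(36,-1.3,54)
E
```

```text
slide [-0.7 -0.1  1.9]
t 19.27
pos [ 518.6 -220.5   85.8]
yaw 167.2
tilt 1.98
F [-17.6   5.1  51. ]
w 0.0
q [ 0.75  0.78 -0.65  1.9   0.77  0.7   0.98]
turn 0.0034
```

play_rows(
  slide=[
    [0,0,-4],
    [0,0,-25],
    [-10,0,-60],
    [-30,0,-90],
    [-40,0,-100],
  ],
  turn=[0,0,0,0,0],
  fingers=[0,0,0,0,0],
)

```text
clock: 19.9
eef_pos: [558.2, -226.9, 188.7]
tool_rot: [-3.117, 0.029, 2.918]
force: [0.1, -0.1, -0.7]
width: -0.2
```

```bash
python3 - <<'E'
from h import *
Tb(36,-1.3,54)
c,im,d=wshot('w21')
cv2.imwrite('pics/w21c.png',cv2.resize(im[20:320,150:400],None,fx=3,fy=2,interpolation=cv2.INTER_CUBIC))
im,d=vision.get_image('scene');cv2.imwrite('pics/s21.png',cv2.convertScaleAbs(cv2.resize(im[165:260,90:210],None,fx=6,fy=6,interpolation=cv2.INTER_CUBIC),alpha=2,beta=20))
im,d=vision.get_image('top');np.save('pics/top21.npy',d);cv2.imwrite('pics/top21.png',im)
E
```

```text
slide [ 42.3  -0.2 103.6]
t 19.9
pos [ 558.2 -226.9  188.7]
yaw 167.17
tilt 2.18
F [ 0.1 -0.1 -0.7]
w -0.2
q [ 0.79  0.7  -0.76  1.72  0.61  0.94  1.12]
turn 0.003
```

View pics/w21c.png

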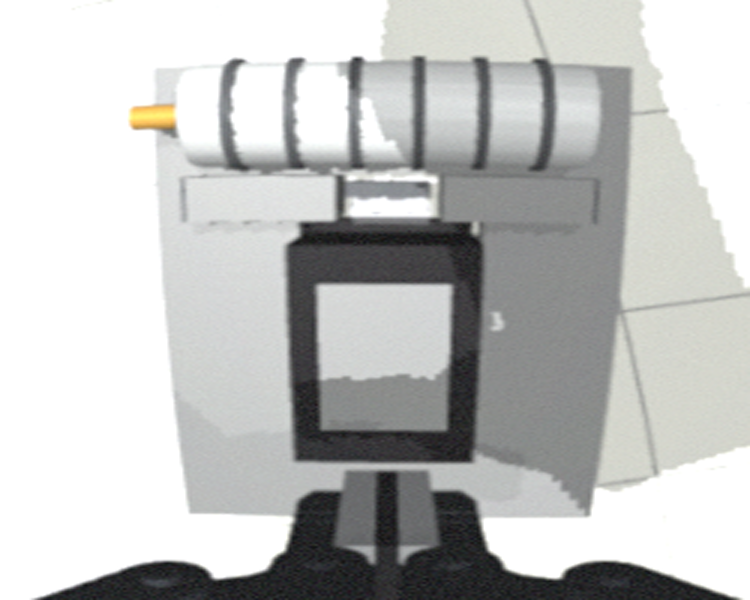

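View pics/s21.png

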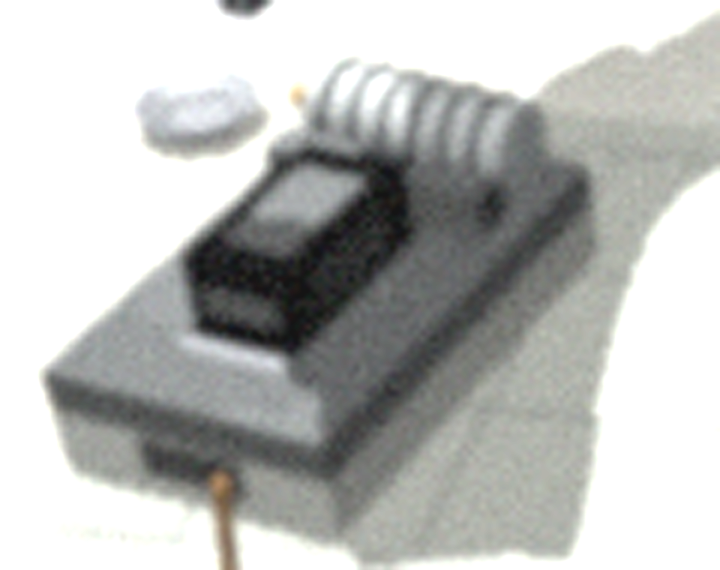

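```bash
python3 - <<'E'
from h import *
import json
c=json.load(open('pics/w21.json'));d=np.load('pics/w21.npy');v,u=np.mgrid[:420,:560]
x=(u-c['cx'])/c['fx'];y=(v-c['cy'])/c['fy'];th=np.hypot(x,y);k=np.tan(th)/np.maximum(th,1e-9)
q=np.stack([x*k*d,-y*k*d,-d],-1)@rot(c).T+np.array(c['position'])
q=np.stack([(q-BAY)@EX,(q-BAY)@EY,q[...,2]-30],-1)
def pl(m,n):
    A=np.c_[m[:,:2],np.ones(len(m))];s=np.linalg.lstsq(A,m[:,2],rcond=None)[0];r=m[:,2]-A@s
    m=m[abs(r)<2*r.std()];A=np.c_[m[:,:2],np.ones(len(m))];s=np.linalg.lstsq(A,m[:,2],rcond=None)[0]
    print(n,'slope deg',np.degrees(s[:2]).round(2),'median',np.median(m,0).round(1),len(m), m.min(0).round(1),m.max(0).round(1))
pl(q[145:245,252:302].reshape(-1,3),'pack top')
dk=np.r_[q[130:240,220:235].reshape(-1,3),q[150:240,325:340].reshape(-1,3)];pl(dk[abs(dk[:,2]-20)<6],'deck')
im=cv2.imread('pics/w21.png');cv2.imwrite('pics/w21z.png',cv2.resize(im[95:150,240:320],None,fx=9,fy=9,interpolation=cv2.INTER_CUBIC))
a=q[145:245,252:302].reshape(-1,3);a=q[130:260,230:330].reshape(-1,3);a=a[abs(a[:,2]-56)<6];print(cv2.minAreaRect(a[:,:2].astype(np.float32)))
# toppm
P=cloud(vision.camera_params('top'),np.load('pics/top21.npy'))[140:265,395:495].reshape(-1,3);a=np.stack([(P-BAY)@EX,(P-BAY)@EY,P[:,2]-30],-1)
m=a[(a[:,2]>50)&(a[:,2]<64)&(a[:,0]<50)&(abs(a[:,1])<30)];pl(m,'top cam')
E
```

```text
pack top slope deg [-0.09 -0.27] median [ 7.1  1.  57.2] 4986 [-36.3 -19.6  54.4] [46.1 21.1 60.1]
deck slope deg [-0.04 -0.04] median [ 0.6 40.4 20.9] 2840 [-48.7 -57.4  19.5] [53.5 55.9 22.3]
((2.9253883361816406, -0.1338825225830078), (50.42118835449219, 90.90965270996094), 89.88983917236328)
top cam slope deg [ 0.04 -0.05] median [ 5.7 -2.5 57. ] 949 [-43.4 -26.1  53.1] [47.2 25.  60.6]
```

View pics/w21z.png

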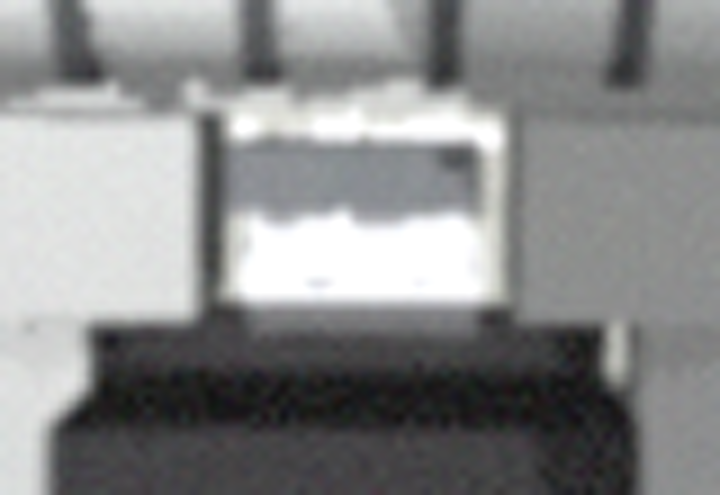

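View pics/top21.png

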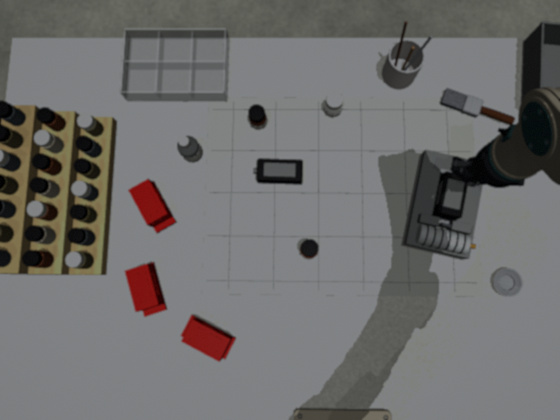

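```bash
python3 -c "
from h import *
print(ctrl.read_state()['qd'].round(3));print(ctrl.finish_job())"
```

```text
[ 0.001  0.01   0.014  0.039 -0.003  0.003 -0.   ]
the job is handed in; nothing more can be done
None
```

The battery pack is seated in the compressor bay with its toe under the lip. I have let go of it and handed in the job at about 20 s of the 51 s allowed; no verdict was reported.

**How it went:** The moves can't tilt the tool, so I gripped the pack across its sides and pressed its heel foot down on the tower until it turned in the grip. Two pushes toward the lip jammed. The first caught the lip because the toe was too high. The second stuck on the floor, but that drag turned the pack to about 28°. I then slid the toe under the lip, lowered the heel in the grip, let go, and pressed the heel with shut fingers.

**Toe entry:** I measured a tilt of 27.9° with the toe about 51 mm to the lip side of the bay's centre. The fit put its height 1.5 mm below the bay floor, which is camera error.

**Last checks:**
- **Flat:** the pack's top slopes 0.1–0.3° by the wrist camera's depth and under 0.1° by the top camera's.
- **Height:** the pack's top reads about 57 mm above the bay floor, against 56 mm nominal. The deck reads about 1 mm high in the same wrist image.
- **Position:** along the bay the pack reads within about 1 mm of centre. Across it the readings differ by up to 2 mm because of camera calibration, but the foot lies within the bay walls.
- **Catch:** the nose shows over the foot in the wrist picture; I could not read the joint itself.
- **Other objects:** the adapter, jars and bottle look unmoved in the top view.

**Forces:** the final press reached 51 N, above the suggested 10–22 N, and the jams reached about 70 N. Both are under the 120 N wrist limit. These pushes went through the fingers or the held pack. I did not see the arm or gripper body touch anything, but I could not measure that against the 40 N limit.

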